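Load the warming press and start it with the key

TASK

Load the warming press: take every loose board from the bench and lay them one on another, flat and squared, on the pile between the corner guides of the press, lowering each one until you feel it touch before letting go and never ramming it down; then set the metal pressing weight with its wooden grip upright on top. When the press is loaded, turn the key on the switch box clockwise all the way to start, hold it there for about a second, then let it spring back to run and leave it there. Do not knock over the oil can.

Things in the scene. Friction and masses are not known exactly. Their poses are not given: they have to be found in the camera images.
- board0_c (a point): Centre (half-way up) of a plain loose wooden board, 140 x 54 x 14 mm, x along its 140 mm length, z through its thickness; lies flat on the bench at the start. Three boards are 14 mm and two 18 mm thick; three to five of the five are there.
- board1_c (a point): Centre (half-way up) of a plain loose wooden board, 140 x 54 x 14 mm, x along its 140 mm length, z through its thickness; lies flat on the bench at the start. Three boards are 14 mm and two 18 mm thick; three to five of the five are there.
- board2_c (a point): Centre (half-way up) of a plain loose wooden board, 140 x 54 x 14 mm, x along its 140 mm length, z through its thickness; lies flat on the bench at the start. Three boards are 14 mm and two 18 mm thick; three to five of the five are there.
- board3_c (a point): Centre (half-way up) of a plain loose wooden board, 140 x 54 x 18 mm, x along its 140 mm length, z through its thickness; lies flat on the bench at the start. Three boards are 14 mm and two 18 mm thick; three to five of the five are there.
- board4_c (a point): Centre (half-way up) of a plain loose wooden board, 140 x 54 x 18 mm, x along its 140 mm length, z through its thickness; lies flat on the bench at the start. Three boards are 14 mm and two 18 mm thick; three to five of the five are there.
- weight_c (a point): The pressing weight: a flat aluminium plate 140 x 54 x 12 mm with a wooden grip rib on top, 80 mm long, 22 mm wide, 32 mm high, both along x. This point lies on its middle axis 26 mm above its underside, inside the rib (rib from 12 to 44 mm above the underside). z is up. About 0.35 to 0.6 kg.
- bed (a point): Centre of the metal bed of the fixed press, 30 mm above the bench, x along its length, z up. A fixed pile of boards of the same 140 x 54 mm plan lies on it, centred and squared to these axes. The height of the pile is not given: its top is 10 to 30 mm above the bed.
- press: The fixed press with its pile; origin at the centre of its underside, on the bench, axes as bed. Base 190 x 104 mm. Four steel corner angles leave a space of 150 x 64 mm; each covers the last 15 mm to its corner along both sides and reaches 117 mm above the bed, with outward flared lips up to 129 mm above it; the sides between the corners are open.
- oiler: Bystander: loose green oil can, 64 mm across, with its thin spout 177 mm tall, standing behind the work; origin at the centre of its foot, z up along the can.
- key_grip (a point): Centre of the key's grip, a flat black bow 40 mm long (x), 10 mm thick (y), 32 mm high, upright on top of a fixed grey switch box (100 x 86 mm, 56 mm high). The point lies on the vertical turning axis, 88 mm above the bench, 29 mm above the 3 mm bezel on the box; the bow begins 13 mm above the bezel. The axes turn with the key.
- lock (a joint): Angle in rad of the lock cylinder that the key sits in: 0 to 0.1 = off (at the beginning), 0.75 (end stop) = run. Grows as the key is turned clockwise seen from above; stays where it is left (friction 0.05 N m).
- key (a joint): Spring-return part of the key's turn, in rad: once the lock is at run (0.75) the key turns on clockwise against a spring (0.15 N m, rising to 0.33 N m) from 0 to its end stop 0.6 = start; let go, it springs back to 0 and the lock stays at run. Total turn of the key's grip = lock + key, at most 1.35.
- rest_post (a point): Fixed obstacle, not part of the job: top of the post of the tool rest at the right edge of the bench. Its black bar lies between 0.23 and 0.32 m above the bench from here to about 0.2 m farther ahead (x) and 0.15 m farther right (-y); keep clear of it, or above it, when moving in from the right.

How it is judged:
By the outcome, as a careful person would: the job done as asked, in the order asked, and still so for the second after the job is handed in, with the robot touching nothing.
Of board0, board1, board2, board3, board4 only 3 to 5 are there at a start; the rules pass over those that are not, and their reading is None.
At some moment in a run one of board0, board1, board2, board3, board4, weight may be knocked a few centimetres aside while the robot is not near it.
Once in a run the grip may slacken for a moment while it holds something.
It also fails if it takes over 210 s, if anything falls off the work surface, if the arm or the gripper's body presses on something with over 40 N, if the wrist force passes 120 N, or if a joint passes its speed limit or range.

ROBOT

A 6-joint arm with a two-finger parallel gripper is mounted at the origin on a cart in front of the work surface, level with it; the furniture and walls round the work are solid. World frame = base frame: x ahead of the robot, y to its left, z up, the work surface at z = 0. Lengths are in m, angles in degrees, forces in N, time in s.
With the tool pointing down it reaches from about 0.3 to 0.75 m from the base axis. Payload 8.5 kg.
Tool frame: the origin (TCP) lies at the very end of the fingers, on their centre line; the grasp point (between the pads) lies env.pinch_z behind it (env.pinch_z is the distance from the TCP to the grasp point, in m); z points along the fingers, y is the line along which they close (so a half turn about z gives the same grasp; the last joint's range is limited). The gripper opens to 85 mm and grips with 20 to 120 N. Pads are 22 mm wide; open, the fingers measure 114 mm over their backs; the gripper's body (76 mm by 85 mm) begins 54 mm behind the grasp point. The pads swing forward as they close: fully open they stand 13 mm farther back than shut.
Start: joints at [63.18, 21.807, 74.336, -0, 83.858, -12.336], TCP at [0.138, 0.533, 0.231] pointing down, gripper open.
Joint ranges: [-178.18, 178.18], [-50.72, 133.34], [12.68, 142.11], [-81.47, 261.47], [9.98, 163.14], [-165.26, 165.26]. Speed limits (degrees/s): [136.94, 136.94, 180, 180, 180, 180].

INTERFACE

Orientations are given as a 3x3 rotation matrix whose columns are the frame's x, y, z axes.
In Python, from rig import telemetry, get_image, env gives the robot as it stands. The module is installed in compiled form; this text tells all that it offers.
- The arm moves only by the tool apply_moves, never from a script. Its argument "series" is a list of rows, each a list of 7 numbers: the shift along the tool's x, y, z in mm, then the turn, a rotation vector about the tool's x, y, z in degrees, then the opening, from 0 (shut) to 1 (fully open). A call has 1 to 12 rows; each row shifts and turns the commanded pose from where the row before left it, along the tool's axes as they then stand; what a row does not reach is not made up. A row lasts 1/8 s, in which the tool goes at most 62.5 mm and 10.7 degrees, less where a joint would pass 70% of its speed; a pose out of reach is approached as far as the arm can. A call with a gripper value outside its range is refused whole. The fingers move at their own pace and stop on an object; "grip_force" is the grip in N (left out, the last holds). Time passes only in rows, so rows that do not move let the fingers close. It gives the time, the measured TCP pose, the force, the opening and the grip force at its end, in the units of the state.
- telemetry.observe(): the state, without advancing time (a new reading comes with each control period).
- get_image(name): name is "side" or "top"; returns a dict with "frame" (480x640x3 uint8, red, green, blue), "z_map" (480x640 float32, m along the optical axis (not along the pixel's ray), 0 where there is no reading), "vertical_fov" (degrees; the focal length in pixels is half the picture's height over the tangent of half this angle, whatever the lens; pixels are square), "cx", "cy" (the principal point, pixels), "eye" and "attitude" of the camera in the world. Camera axes: x right, y up, looking along -z (the intrinsics and any distortion apply to the point x, -y, -z); pixel columns grow to the right and rows downward; lengths in m; the calibration is good to about 2 mm. A picture is of the moment at which its call begins.
- env.close_job(): hands the job in; it is judged then, once.
The state is a dict: "time_s": time; "q": joint angles; "qvel": joint speeds; "joint_efforts": joint torques, N m; "position": TCP position; "tool_rot": TCP orientation; "ft_force": force on the tool from outside, world axes, zero at the start; "wrist_torque": the same for the moment, N m; "grip_width": finger opening in m; "gripper_force": force on a finger pad.
Only numpy, scipy, OpenCV 4.12 (cv2) and the standard library are available. Lean on these libraries where they do the work, as an engineer would, in place of code of your own. Each camera call takes 0.05 s, during which the arm holds its last target. There are 200 camera calls.

## Working session

There is one attempt and no reset: what is moved stays moved. The work goes in short steps, Python scripts to look and compute and a tool call to move; the robot and the scene stay as the last step left them, time stands still between calls to the robot, and variables do not carry over. Pictures are saved under pics/ and viewed, at most 14 in all, crops included, and the job is handed in when it is done.

Besides the shell and the picture viewer there is one more tool, called after "Request:" as name([rows], argument=value, ...), one row to a line, values as JSON. apply_moves: Moves the arm, as the interface text tells. Its arguments: {"type":"object","properties":{"series":{"type":"array"},"grip_force":{"type":"number"}},"required":["series"]}

```bash
mkdir -p pics
cat > h.py <<'E'
import numpy as np, cv2
from rig import telemetry, get_image, env
def snap(n):
    d=get_image(n); np.savez('%s.npz'%n, **{k:np.asarray(v) for k,v in d.items()}); return d
def load(n): return np.load('%s.npz'%n)
def cloud(d):
    z=d['z_map'].astype(float); f=240/np.tan(np.radians(float(d['vertical_fov']))/2)
    v,u=np.mgrid[:480,:640]
    P=np.stack([(u-d['cx'])/f*z,-(v-d['cy'])/f*z,-z],-1)
    W=P@np.array(d['attitude']).T+np.array(d['eye']); W[z==0]=np.nan; return W
E
python3 - <<'E'
from h import *
for n in('top','side'):
    d=snap(n); cv2.imwrite('pics/%s0.png'%n,d['frame'][:,:,::-1])
    print(n,{k:(v if np.size(v)<10 else None) for k,v in d.items()})
    W=cloud(d); print(np.isnan(W[...,0]).mean(), W[240,320],W[400,320])
print(telemetry.observe(), env.pinch_z)
E
```

```text
top {'frame': None, 'z_map': None, 'vertical_fov': 50.20044808949519, 'cx': 321.36511451564024, 'cy': 228.98199298730344, 'eye': array([ 0.36542612, -0.09211071,  1.53797465]), 'attitude': array([[ 0.02046999,  0.98664148, -0.1616155 ],
       [-0.99967793,  0.01777312, -0.01811522],
       [-0.01500081,  0.16193427,  0.98668752]])}
0.003932291666666666 [nan nan nan] [ 0.11791666 -0.07020929  0.00271119]
side {'frame': None, 'z_map': None, 'vertical_fov': 44.93329211139754, 'cx': 325.05227013803983, 'cy': 247.39447550586857, 'eye': array([-0.11672339, -1.08634947,  0.93923791]), 'attitude': array([[ 0.81024584,  0.33396697, -0.4816303 ],
       [-0.58567401,  0.43040561, -0.68683111],
       [-0.02208252,  0.83858039,  0.54433013]])}
0.003919270833333334 [ 0.73073796  0.14796855 -0.00489549] [ 3.58465226e-01 -3.75269642e-01 -2.25668256e-04]
{'time_s': 0.1, 'q': array([ 6.31807766e+01,  2.18363998e+01,  7.43765534e+01, -5.44889314e-04,
        8.38574435e+01, -1.23363743e+01]), 'qvel': array([ 0.02191424, -0.03220503, -0.08800076, -0.00658991,  0.03660979,
       -0.00851138]), 'joint_efforts': array([ 4.29170992e-03, -4.49218476e+01, -2.31654400e+01, -1.42253448e-04,
        3.75534451e-03, -2.92210757e-05]), 'position': array([0.13744778, 0.53229821, 0.23080307]), 'tool_rot': array([[-9.68222732e-01,  2.50088869e-01, -5.45901983e-04],
       [ 2.50089336e-01,  9.68222140e-01, -1.10075931e-03],
       [ 2.53266734e-04, -1.20230446e-03, -9.99999245e-01]]), 'ft_force': array([-0.74286042, -1.10034354, -0.15401904]), 'wrist_torque': array([0.00708742, 0.03641128, 0.0114374 ]), 'gripper_force': 0.0, 'grip_width': 0.08548632306978787} 0.0187
```

View pics/top0.png

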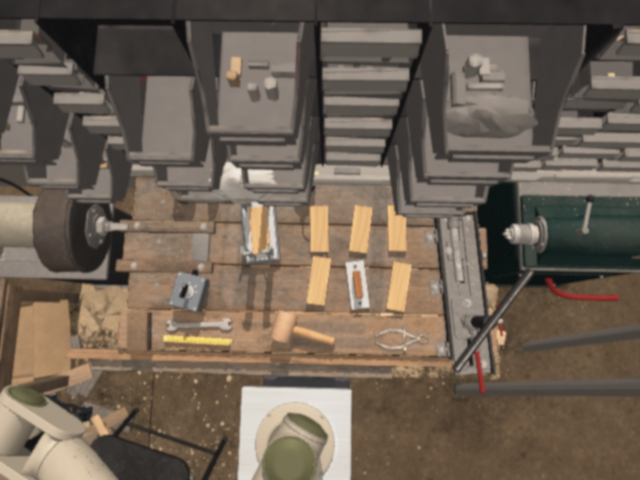

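View pics/side0.png

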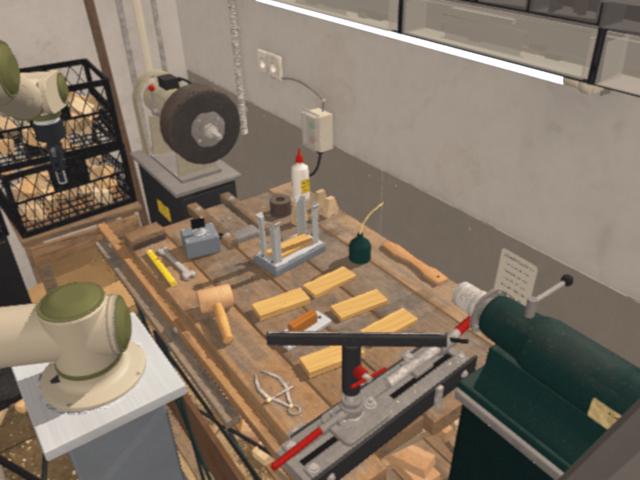

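The top view shows five boards near (319,230), (360,230), (397,229), (318,281) and (399,288). The weight is at (357,286), the press at (261,232) and the key box at (188,292). The oil can is only visible in the side view, at (360,250).

```bash
cat >> h.py <<'E'
def blobs(d,zlo=0.006,zhi=0.03,box=(0.2,0.85,-0.6,0.5),amin=60,wood=True):
    W=cloud(d); f=np.array(d['frame']).astype(int); 
    m=(W[...,2]>zlo)&(W[...,2]<zhi)&(W[...,0]>box[0])&(W[...,0]<box[1])&(W[...,1]>box[2])&(W[...,1]<box[3])
    if wood: m&=(f[...,0]>150)&(f[...,0]-f[...,2]>50)&(f[...,1]>100)
    n,l,s,c=cv2.connectedComponentsWithStats(m.astype(np.uint8),connectivity=4)
    out=[]
    for i in range(1,n):
        if s[i,4]<amin: continue
        p=W[l==i]; r=cv2.minAreaRect((p[:,:2]*1000).astype(np.float32))
        (cx,cy),(w,h),a=r; a=a if w>h else a+90; a=(a+90)%180-90
        out.append((c[i].round(),np.round([cx,cy,max(w,h),min(w,h),a],1),round(np.median(p[:,2])*1000,1),s[i,4]))
    return out
E
python3 - <<'E'
from h import *
for n in('top','side'):
    d=load(n); print(n)
    for b in blobs(d): print(*b)
    W=cloud(d)
    for z0,z1 in ((0.03,0.06),(0.05,0.062),(0.062,0.11),(0.11,0.2)):
        print(z0,z1)
        for b in blobs(d,z0,z1,wood=False,amin=20,box=(0.2,0.85,-0.3,0.5)): print('  ',*b)
    if n=='top':
        for u,v in((215,310),(300,300),(340,250),(430,300),(150,300),(340,230)): print(u,v,W[v,u].round(4))
    c=(d['frame'][195:355,130:450] if n=='top' else d['frame'][190:400,140:460])[:,:,::-1]
    cv2.imwrite('pics/%s1.png'%n,cv2.resize(c,None,fx=2.5,fy=2.5,interpolation=cv2.INTER_CUBIC))
E
```

```text
top
[396. 231.] [ 626.3 -289.2  143.1   56.3    2.4] 13.5 698
[360. 228.] [ 619.1 -182.4  140.7   54.8   -6.4] 13.2 811
[319. 228.] [617.6 -56.5 139.5  53.5   2.9] 13.2 801
[318. 280.] [462.  -59.3 140.   56.8  -6.9] 17.2 866
[398. 286.] [ 449.5 -295.3  140.4   55.2   -9.5] 17.5 891
[324. 338.] [295.6 -72.9  73.9  23.3  72.9] 24.2 140
[197. 339.] [281.4 295.  200.9  18.5  87.2] 11.4 381
0.03 0.06
   [175. 195.] [705.4 373.6  42.2  18.1  40.3] 49.0 65
   [259. 227.] [606.7 122.5 164.1  86.3   5.1] 39.0 964
   [141. 226.] [614.6 472.8  53.8  30.6 -89. ] 33.0 104
   [152. 224.] [618.2 442.2  37.1  17.8  76.3] 32.8 42
   [186. 226.] [614.1 341.1 164.2  33.2  89.3] 33.1 365
   [272. 254.] [536.7  77.6  25.3  18.5 -35.4] 35.8 25
   [181. 281.] [439.1 379.7 240.2 144.6  89.5] 50.6 1475
   [358. 283.] [ 452.5 -173.5   79.8   22.2    8.4] 43.0 210
   [288. 327.] [317.2   4.  131.8  84.5  75.1] 50.7 688
   [137. 331.] [303.1 463.1 110.2  61.7   4.7] 34.9 750
0.05 0.062
   [188. 291.] [420.3 319.2  99.   86.6 -12.7] 54.9 820
   [283. 326.] [326.2  38.5  83.7  48.1 -17.2] 56.3 402
0.062 0.11
   
[... 2395 characters left out ...]
 -38.8] 85.6 223
   [301. 219.] [673.8 157.1  28.5  21.6 -46.6] 84.6 133
   [198. 225.] [418.4 314.3  40.6  31.9 -15. ] 86.3 192
   [315. 227.] [679.3  94.6  23.9  10.5  14.6] 83.1 75
   [360. 238.] [754.4 -15.7  42.   36.1 -47.8] 72.3 141
   [262. 237.] [529.6 139.6  31.1  16.   52. ] 88.4 89
   [276. 245.] [537.7  81.2  27.3  19.1 -36.4] 85.5 147
0.11 0.2
   [299. 163.] [825.9 392.7  49.7  41.6 -32.9] 125.8 185
   [301. 203.] [675.8 160.2  31.7  27.7 -32.1] 138.6 161
   [315. 211.] [684.   99.8  32.4  18.1  53. ] 139.2 114
   [372. 213.] [789.9 -26.8  61.3  14.7 -24.7] 149.0 70
   [261. 221.] [529.  141.6  36.8  18.8  53.2] 139.5 120
   [275. 230.] [539.7  81.9  28.6  27.9  -9.6] 133.8 154
```

View pics/top1.png

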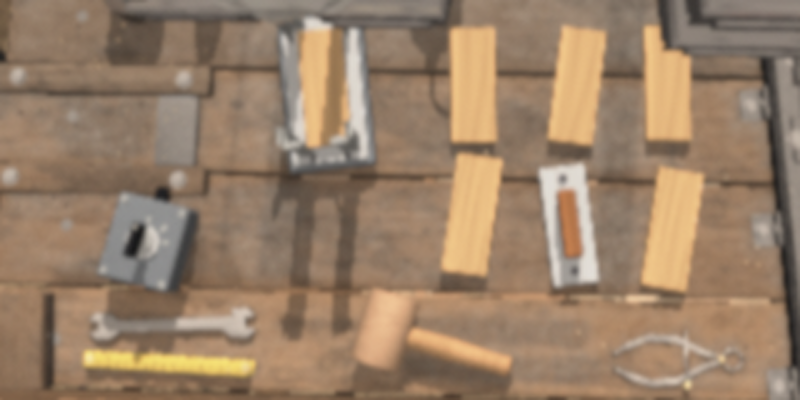

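View pics/side1.png

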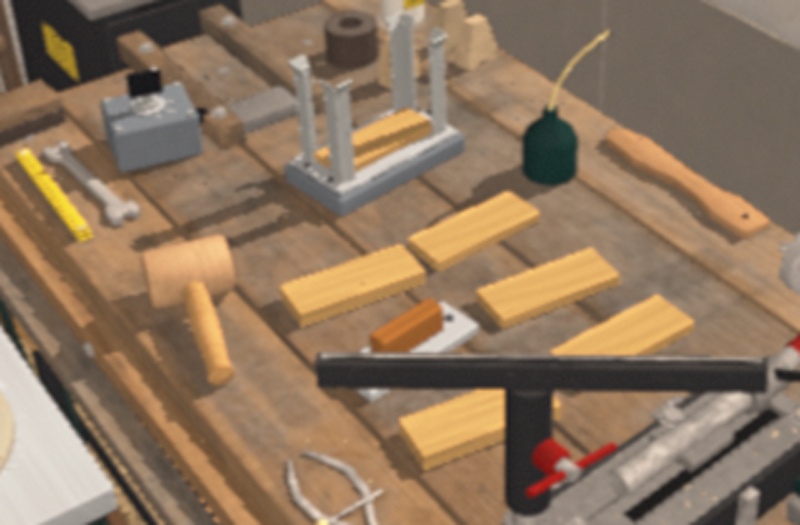

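The crops confirm all five boards, with the rib on top of the weight and the oil can clear behind. Next I'll refine the press pose, pile height, key, bar and overhead shelf.

```bash
cat >> h.py <<'E'
PX,PY,PA=0.606,0.119,7.0   # press pose
def plan(x,y,z,ya,n,s=None):
    """row to repeat n times: to TCP x,y,z (m), tool y axis at yaw ya deg (mod 180)"""
    s=s or telemetry.observe(); p=np.array(s['position']);R=np.array(s['tool_rot'])
    a0=np.degrees(np.arctan2(R[1,1],R[0,1])); d=(ya-a0+90)%180-90
    T=R.T@(np.array([x,y,z])-p)*1000; th=-d
    from scipy.spatial.transform import Rotation as Q
    S=sum(Q.from_euler('z',k*th/n,degrees=True).as_matrix() for k in range(n))
    r=np.linalg.solve(S,T); tilt=np.degrees(np.arccos(-R[2,2]))
    print('row x%d:'%n,r.round(2),'rotz',round(th/n,2),'| total',T.round(1),round(th,2),'| yaw',round(a0,2),'tilt',round(tilt,2))
E
python3 - <<'E'
from h import *
c,s=np.cos(np.radians(7)),np.sin(np.radians(7))
for n in('top','side'):
    d=load(n);W=cloud(d);f=d['frame'].astype(int)
    L=np.stack([(W[...,0]-PX)*c+(W[...,1]-PY)*s,-(W[...,0]-PX)*s+(W[...,1]-PY)*c,W[...,2]],-1)*1000
    m=(abs(L[...,0])<110)&(abs(L[...,1])<70)
    wood=(f[...,0]-f[...,2]>60)&m&(L[...,2]>34)
    z=L[...,2][wood];print(n,'pile z',np.percentile(z,[5,25,50,75,95]).round(1),len(z))
    pt=W[wood&(L[...,2]>np.median(z)-4)][:,:2]*1000; print(' pile rect',cv2.minAreaRect(pt.astype(np.float32)))
    g=m&(L[...,2]>15)&~wood; print(' base rect',cv2.minAreaRect((W[g&(L[...,2]<60)][:,:2]*1000).astype(np.float32)))
    t=m&(L[...,2]>70)
    for sx in(-1,1):
        for sy in(-1,1):
            q=L[t&(L[...,0]*sx>0)&(L[...,1]*sy>0)]
            if len(q): print('  post',sx,sy,len(q),'x',np.percentile(q[:,0],[3,97]).round(1),'y',np.percentile(q[:,1],[3,97]).round(1),'zmax',q[:,2].max().round())
    k=(abs(W[...,0]-.419)<.045)&(abs(W[...,1]-.317)<.045)&(W[...,2]>.076); q=W[k]*1000
    print(' key',len(q),cv2.minAreaRect(q[:,:2].astype(np.float32)),q[:,2].max(),q.mean(0))
    k=(W[...,0]>.15)&(W[...,0]<.8)&(W[...,1]>-.7)&(W[...,1]<.3)&(W[...,2]>.2)
    q=W[k]; h,*_=np.histogram2d(q[:,0],q[:,1],bins=[np.arange(.15,.81,.1),np.arange(-.7,.31,.1)])
    mx=np.zeros_like(h)
    for p in q: i,j=int((p[0]-.15)/.1),int((p[1]+.7)/.1); mx[min(i,6-1),min(j,9)]=max(mx[min(i,5),min(j,9)],p[2])
    print(mx.round(2))
d=load('top');W=cloud(d);print(W[200,400:430:6].round(3), W[150,[240,480]].round(2))
d=load('side');cv2.imwrite('pics/key.png',cv2.resize(d['frame'][205:265,170:230,::-1],None,fx=8,fy=8,interpolation=cv2.INTER_CUBIC))
plan(.6175,-.057,.15,92.9,10)
E
```

```text
top pile z [35.4 37.8 39.7 42.1 46. ] 714
 pile rect ((604.73193359375, 120.59950256347656), (144.65855407714844, 63.37824630737305), 13.91940689086914)
 base rect ((604.8278198242188, 119.51464080810547), (186.7592010498047, 105.78671264648438), 7.195737361907959)
  post -1 -1 8865 x [-90.   -1.7] y [-67.8  -2.4] zmax 1166.0
  post -1 1 9581 x [-79.8  -1.5] y [ 2.5 66.6] zmax 1166.0
  post 1 -1 3407 x [ 0.7 38.8] y [-58.5  -1.3] zmax 1165.0
  post 1 1 3672 x [ 0.6 41.7] y [ 1.7 62.2] zmax 1166.0
 key 83 ((420.5361328125, 319.3499450683594), (11.776748657226562, 39.38032913208008), 72.57969665527344) 108.75903689145284 [420.04379084 317.85527757  96.96155176]
[[0.   0.   0.27 0.27 0.   0.   0.   0.   0.   0.  ]
 [0.   0.25 0.28 0.27 0.   0.   0.   0.   0.   0.  ]
 [0.   0.28 0.28 0.   0.   0.   0.   0.   0.   0.  ]
 [0.33 0.33 0.   0.   1.14 1.14 1.13 1.13 1.03 1.08]
 [0.71 0.88 1.04 1.17 1.17 1.17 1.17 1.17 1.17 1.13]
 [0.   0.   0.   0.   0.   0.   0.   0.   0.   0.  ]]
side pile z [36.3 39.1 40.7 42.1 44.2] 436
 pile rect ((608.402587890625, 121.64657592773438), (141.9414978027343
[... 441 characters left out ...]
5961303710938, 39.587337493896484), 67.56261444091797) 106.71332978574888 [418.7303378  315.89212022  92.08584514]
[[0.   0.   0.27 0.27 0.   0.   0.   0.   0.   0.  ]
 [0.   0.27 0.27 0.   0.   0.   0.   0.   0.   0.  ]
 [0.   0.27 0.27 0.   0.   0.   0.   0.   0.   0.  ]
 [0.33 0.32 0.   0.   0.   0.   0.   0.   0.   0.  ]
 [0.81 0.79 0.78 0.77 0.75 0.74 0.73 0.72 0.   0.  ]
 [0.   0.   0.   0.   0.   0.   0.   0.   0.   0.  ]]
[[ 0.527 -0.19   0.821]
 [ 0.513 -0.189  0.885]
 [ 0.506 -0.192  0.915]
 [ 0.506 -0.2    0.914]
 [ 0.506 -0.207  0.915]] [[ 0.55  0.01  0.97]
 [ 0.51 -0.22  1.11]]
row x10: [-54.73 -53.16   8.12] rotz -1.74 | total [-612.2 -450.4   81.2] -17.38 | yaw 75.52 tilt 0.07
```

View pics/key.png

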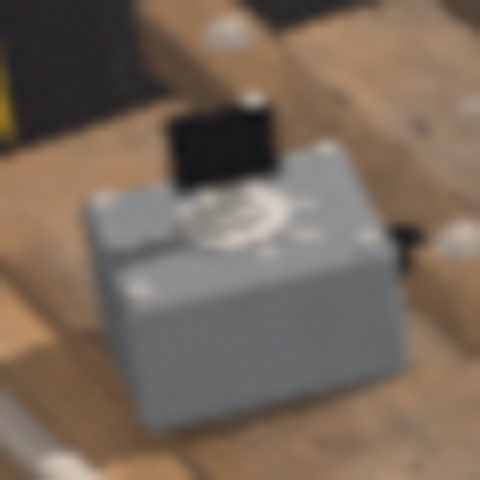

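The key's bow lies at about -17°, centred near (0.420, 0.318). The pile top is at about 40 mm and the press is at (0.606, 0.119), yaw 7°. I'll start with board A.

Request:
apply_moves([
  [-54.7,-53.2,0,0,0,-1.74,0.8],
  [-54.7,-53.2,0,0,0,-1.74,0.8],
  [-54.7,-53.2,0,0,0,-1.74,0.8],
  [-54.7,-53.2,0,0,0,-1.74,0.8],
  [-54.7,-53.2,0,0,0,-1.74,0.8],
  [-54.7,-53.2,0,0,0,-1.74,0.8],
  [-54.7,-53.2,0,0,0,-1.74,0.8],
  [-54.7,-53.2,0,0,0,-1.74,0.8],
  [-54.7,-53.2,0,0,0,-1.74,0.8],
  [-54.7,-53.2,0,0,0,-1.74,0.8],
  [0,0,0,0,0,0,0.8],
], grip_force=60)

```text
time_s: 1.48
position: [0.5326, 0.0467, 0.2301]
tool_rot: [[-0.999, -0.047, -0.001], [-0.047, 0.999, -0.0], [0.001, -0.0, -1.0]]
ft_force: [-0.7, 0.6, -0.9]
grip_width: 0.0683
gripper_force: 0.0
```

Run:
```python
from h import *
plan(.6175,-.057,.03,92.8,5)
s=telemetry.observe();print(s['q'].round(1),s['grip_width'])
```

```text
row x5: [-16.02 -21.52  40.  ] rotz -0.02 | total [ -80.2 -107.5  200. ] -0.11 | yaw 92.69 tilt 0.07
[  -7.7   20.3   76.8   -0.    82.9 -100.4] 0.0683013852455588
```

Request:
apply_moves([
  [-40,-44,0,0,0,0,0.8],
  [-40.2,-44,10,0,0,-0.1,0.8],
  [0,-19.5,50,0,0,0,0.8],
  [0,0,50,0,0,0,0.8],
  [0,0,50,0,0,0,0.8],
  [0,0,30,0,0,0,0.8],
  [0,0,0,0,0,0,0.8],
  [0,0,0,0,0,0,0.8],
])

```text
time_s: 2.48
position: [0.6168, -0.0534, 0.0429]
tool_rot: [[-0.999, -0.053, 0.002], [-0.053, 0.999, -0.001], [-0.002, -0.001, -1.0]]
ft_force: [0.1, 0.3, 0.3]
grip_width: 0.0683
gripper_force: 0.0
```

Run:
```python
from h import *
plan(.6175,-.057,.0,92.8,3)
for b in blobs(snap('side')): 
    if b[3]>500: print(*b)
```

```text
row x3: [-0.15 -1.19 14.29] rotz 0.08 | total [-0.4 -3.6 42.9] 0.24 | yaw 93.04 tilt 0.12
[329. 282.] [617.6 -57.4 145.3  61.7   1.9] 13.9 667
[281. 303.] [461.9 -59.8 141.8  61.8  -6. ] 17.7 881
[359. 304.] [ 618.3 -182.7  142.5   61.4   -6.3] 14.0 849
[393. 322.] [ 626.3 -290.8  142.1   62.4   -2.8] 14.2 717
[322. 360.] [ 429.7 -294.2  103.9   59.5  -10.8] 17.7 830
```

Request:
apply_moves([
  [-0.4,-3.6,20,0,0,0.2,0.8],
  [0,0,14,0,0,0,0.8],
  [0,0,4,0,0,0,0.8],
  [0,0,3,0,0,0,0.8],
  [0,0,0,0,0,0,0.8],
  [0,0,0,0,0,0,0.5],
  [0,0,0,0,0,0,0.5],
  [0,0,0,0,0,0,0.5],
  [0,0,0,0,0,0,0.5],
])

```text
time_s: 3.65
position: [0.6172, -0.0573, 0.0012]
tool_rot: [[-0.999, -0.049, 0.001], [-0.049, 0.999, -0.0], [-0.001, -0.0, -1.0]]
ft_force: [-0.6, 0.6, 6.4]
grip_width: 0.0523
gripper_force: 63.4
```

Request:
apply_moves([
  [0,0,-20,0,0,0,0.5],
  [0,0,-40,0,0,0,0.5],
  [0,0,-50,0,0,0,0.5],
  [0,0,-50,0,0,0,0.5],
  [0,0,-50,0,0,0,0.5],
  [0,40,0,0,0,-1.0,0.5],
  [0,40,0,0,0,-1.0,0.5],
  [0,40,0,0,0,-1.0,0.5],
  [0,40,0,0,0,-1.0,0.5],
  [0,15,0,0,0,-0.2,0.5],
  [0,0,0,0,0,0,0.5],
  [0,0,0,0,0,0,0.5],
])

```text
time_s: 5.15
position: [0.6032, 0.116, 0.2102]
tool_rot: [[-0.993, -0.121, -0.0], [-0.121, 0.993, -0.0], [0.0, -0.0, -1.0]]
ft_force: [1.1, -0.2, -1.8]
grip_width: 0.0522
gripper_force: 63.0
```

```bash
cat >> h.py <<'E'
def held(z0,z1,name):
    "carried board rect seen by both cameras, plus picture"
    s=telemetry.observe();p=s['position']
    for n in('top','side'):
        d=snap(n)
        for b in blobs(d,z0,z1,box=(p[0]-.12,p[0]+.12,p[1]-.12,p[1]+.12),amin=30): print(n,*b)
    return d
E
python3 - <<'E'
from h import *
plan(PX,PY,.10,97,4)
d=held(.17,.26,'')
cv2.imwrite('pics/h1.png',cv2.resize(d['frame'][160:290,220:380,::-1],None,fx=4,fy=4))
E
```

```text
row x4: [-0.8   0.67 27.55] rotz -0.01 | total [ -3.2   2.7 110.2] -0.05 | yaw 96.95 tilt 0.02
top [246. 231.] [571.8 129.5  27.9  19.1   4.4] 222.5 69
side [304. 187.] [642.9  99.9  86.6  36.3  26.9] 221.7 149
side [276. 194.] [580.2 111.9  98.5  63.7   8.2] 222.8 378
```

View pics/h1.png

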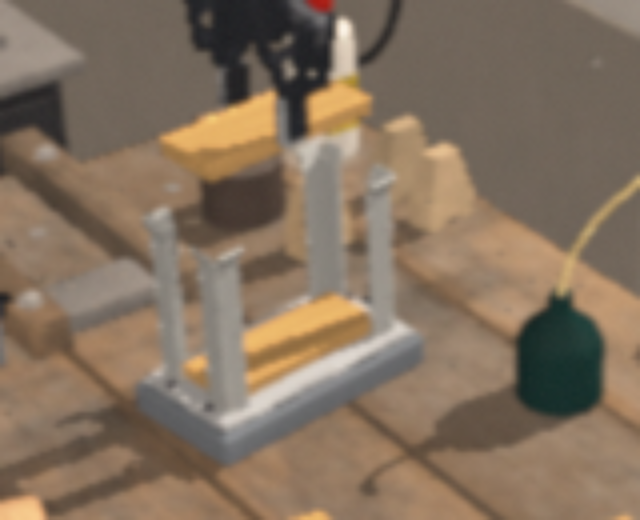

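The board hangs level above the press between the posts, with the oil can clear on the right. I'll lower it now.

Request:
apply_moves([
  [-3.2,2.7,0,0,0,0,0.5],
  [0,0,15,0,0,0,0.5],
  [0,0,30,0,0,0,0.5],
  [0,0,30,0,0,0,0.5],
  [0,0,30,0,0,0,0.5],
  [0,0,25,0,0,0,0.5],
  [0,0,15,0,0,0,0.5],
  [0,0,5,0,0,0,0.5],
  [0,0,0,0,0,0,0.5],
  [0,0,0,0,0,0,0.5],
])

```text
time_s: 6.5
position: [0.6063, 0.1202, 0.0612]
tool_rot: [[-0.993, -0.122, 0.002], [-0.122, 0.993, -0.0], [-0.002, -0.0, -1.0]]
ft_force: [0.8, 0.2, -0.6]
grip_width: 0.0525
gripper_force: 63.0
```

Run:
```python
from h import *
plan(PX,PY,.042,97,4)
d=held(.05,.085,'')
```

```text
row x4: [ 0.11 -0.29  4.8 ] rotz 0.0 | total [ 0.4 -1.2 19.2] 0.02 | yaw 97.02 tilt 0.1
side [306. 232.] [655.8 106.7  68.4  26.4  36. ] 72.4 97
side [286. 239.] [590.9 108.9  98.8  33.1  58.1] 74.0 179
side [268. 242.] [541.4 132.5  33.5  15.   59.1] 71.8 36
```

Request:
apply_moves([
  [0.4,-1.2,6,0,0,0,0.5],
  [0,0,5,0,0,0,0.5],
  [0,0,3,0,0,0,0.5],
  [0,0,1.5,0,0,0,0.5],
  [0,0,1,0,0,0,0.5],
  [0,0,1,0,0,0,0.5],
  [0,0,0,0,0,0,0.5],
  [0,0,0,0,0,0,0.5],
])

```text
time_s: 7.6
position: [0.6056, 0.119, 0.0429]
tool_rot: [[-0.993, -0.122, 0.0], [-0.122, 0.993, -0.0], [-0.0, -0.0, -1.0]]
ft_force: [-0.2, -0.2, -0.9]
grip_width: 0.0523
gripper_force: 63.0
```

Request:
apply_moves([
  [0,0,0.7,0,0,0,0.5],
  [0,0,0.7,0,0,0,0.5],
  [0,0,0.6,0,0,0,0.5],
  [0,0,0,0,0,0,0.5],
  [0,0,0,0,0,0,0.5],
])

```text
time_s: 8.22
position: [0.6056, 0.119, 0.0418]
tool_rot: [[-0.993, -0.122, 0.001], [-0.122, 0.993, -0.0], [-0.001, -0.0, -1.0]]
ft_force: [-3.2, 0.4, 8.0]
grip_width: 0.0526
gripper_force: 63.9
```

Request:
apply_moves([
  [0,0,0,0,0,0,0.78],
  [0,0,0,0,0,0,0.78],
  [0,0,0,0,0,0,0.78],
  [0,0,-10,0,0,0,0.78],
  [0,0,-30,0,0,0,0.78],
  [0,0,-50,0,0,0,0.78],
  [0,0,-50,0,0,0,0.78],
  [0,0,-30,0,0,0,0.78],
  [0,0,0,0,0,0,0.78],
])

```text
time_s: 9.35
position: [0.6063, 0.1191, 0.214]
tool_rot: [[-0.992, -0.122, 0.006], [-0.122, 0.992, 0.0], [-0.006, -0.001, -1.0]]
ft_force: [-0.4, -0.1, -1.1]
grip_width: 0.0668
gripper_force: 0.0
```

```bash
cat >> h.py <<'E'
def scene():
    for n in('top','side'):
        d=snap(n); print(n)
        for b in blobs(d)+blobs(d,.03,.2,box=(.35,.75,-.4,.2)): 
            if b[3]>150 and b[1][0]>350: print('  ',*b)
E
python3 - <<'E'
from h import *
scene()
plan(.462,-.0595,.21,83.5,6)
E
```

```text
top
   [360. 228.] [ 621.  -182.5  143.7   56.3   -7.7] 13.5 817
   [396. 231.] [ 6.237e+02 -2.910e+02  1.382e+02  5.720e+01 -1.000e-01] 13.5 705
   [318. 280.] [462.5 -58.6 140.2  54.   -7.1] 17.4 858
   [398. 286.] [ 450.6 -296.6  143.2   58.4  -10.2] 17.6 893
   [265. 237.] [578.6  90.3  94.2  35.4  -6.1] 54.1 155
   [358. 284.] [ 451.2 -173.3   75.9   19.8    8.5] 43.2 179
side
   [281. 303.] [461.7 -58.2 141.8  64.6  -7.7] 17.8 910
   [359. 304.] [ 619.6 -179.1  143.8   66.3   -7. ] 13.9 853
   [393. 322.] [ 6.263e+02 -2.908e+02  1.433e+02  5.930e+01 -6.000e-01] 14.0 724
   [322. 360.] [ 429.8 -293.5  102.6   60.4   -9.4] 17.8 822
   [295. 242.] [614.4 115.1 149.9  64.8  13.8] 53.9 559
   [303. 318.] [ 453.1 -174.1   81.    24.8    8.4] 43.9 194
row x6: [ 24.63 -29.23   0.09] rotz 2.25 | total [ 163.9 -159.7    0.5] 13.52 | yaw 97.02 tilt 0.04
```

Request:
apply_moves([
  [24.6,-29.2,0,0,0,2.25,0.8],
  [24.6,-29.2,0,0,0,2.25,0.8],
  [24.6,-29.2,0,0,0,2.25,0.8],
  [24.6,-29.2,0,0,0,2.25,0.8],
  [24.6,-29.2,0,0,0,2.25,0.8],
  [24.6,-29.2,10,0,0,2.25,0.8],
  [0,0,50,0,0,0,0.8],
  [0,0,50,0,0,0,0.8],
  [0,0,40,0,0,0,0.8],
  [0,0,20,0,0,0,0.8],
  [0,0,0,0,0,0,0.8],
  [0,0,0,0,0,0,0.8],
])

```text
time_s: 10.95
position: [0.4626, -0.0594, 0.0412]
tool_rot: [[-0.994, 0.113, 0.0], [0.113, 0.994, -0.0], [-0.0, -0.0, -1.0]]
ft_force: [0.0, -0.9, -0.3]
grip_width: 0.0683
gripper_force: 0.0
```

Run:
```python
from h import *
plan(.462,-.059,.002,83.2,3)
```

```text
row x3: [ 0.23  0.09 13.06] rotz 0.11 | total [ 0.7  0.3 39.2] 0.32 | yaw 83.52 tilt 0.01
```

Grasp it, then lift it and carry it to the press.

Request:
apply_moves([
  [0.7,0.3,20,0,0,0.3,0.8],
  [0,0,13,0,0,0,0.8],
  [0,0,4,0,0,0,0.8],
  [0,0,2.2,0,0,0,0.8],
  [0,0,0,0,0,0,0.8],
  [0,0,0,0,0,0,0.5],
  [0,0,0,0,0,0,0.5],
  [0,0,0,0,0,0,0.5],
  [0,0,-20,0,0,0,0.5],
  [0,0,-40,0,0,0,0.5],
  [0,0,-50,0,0,0,0.5],
  [0,0,-50,0,0,0,0.5],
])

```text
time_s: 12.45
position: [0.4615, -0.0588, 0.1633]
tool_rot: [[-0.993, 0.118, -0.0], [0.118, 0.993, 0.0], [0.0, 0.0, -1.0]]
ft_force: [0.2, -0.8, -2.1]
grip_width: 0.0526
gripper_force: 63.2
```

Run:
```python
from h import *
s=telemetry.observe();print(s['position'],s['grip_width'])
plan(PX,PY,.215,97,6)
```

```text
[ 0.46151507 -0.05881404  0.16334907] 0.0525615055424587
row x6: [-23.59  30.14  -8.61] rotz -2.3 | total [-122.5  193.6  -51.7] -13.78 | yaw 83.22 tilt 0.01
```

Request:
apply_moves([
  [0,0,-50,0,0,0,0.5],
  [-23.6,30.1,0,0,0,-2.3,0.5],
  [-23.6,30.1,0,0,0,-2.3,0.5],
  [-23.6,30.1,0,0,0,-2.3,0.5],
  [-23.6,30.1,0,0,0,-2.3,0.5],
  [-23.6,30.1,0,0,0,-2.3,0.5],
  [-23.6,30.1,0,0,0,-2.3,0.5],
  [0,0,0,0,0,0,0.5],
  [0,0,0,0,0,0,0.5],
])

```text
time_s: 13.58
position: [0.606, 0.1184, 0.2114]
tool_rot: [[-0.993, -0.122, -0.001], [-0.122, 0.993, -0.0], [0.001, -0.0, -1.0]]
ft_force: [0.6, -0.2, -1.2]
grip_width: 0.0522
gripper_force: 63.3
```

Run:
```python
from h import *
plan(PX,PY,.057,97,6)
held(.17,.26,'')
```

```text
row x6: [-0.04  0.1  25.74] rotz 0.0 | total [ -0.2   0.6 154.4] 0.0 | yaw 97.0 tilt 0.05
top [245. 229.] [575.3 131.9  24.5  19.    0.8] 226.7 67
side [304. 186.] [643.7 103.3  78.   35.8  20.6] 225.4 158
side [277. 193.] [583.3 112.8 100.2  62.1   6.4] 226.5 437
```

Request:
apply_moves([
  [-0.2,0.6,15,0,0,0,0.5],
  [0,0,30,0,0,0,0.5],
  [0,0,30,0,0,0,0.5],
  [0,0,30,0,0,0,0.5],
  [0,0,20,0,0,0,0.5],
  [0,0,12,0,0,0,0.5],
  [0,0,6,0,0,0,0.5],
  [0,0,4,0,0,0,0.5],
  [0,0,2,0,0,0,0.5],
  [0,0,1,0,0,0,0.5],
  [0,0,1,0,0,0,0.5],
  [0,0,0,0,0,0,0.5],
])

```text
time_s: 15.18
position: [0.6065, 0.1193, 0.0607]
tool_rot: [[-0.993, -0.122, 0.0], [-0.122, 0.993, -0.0], [-0.0, -0.0, -1.0]]
ft_force: [-0.2, -0.2, -1.4]
grip_width: 0.0522
gripper_force: 63.2
```

Request:
apply_moves([
  [0,0,1,0,0,0,0.5],
  [0,0,0.7,0,0,0,0.5],
  [0,0,0,0,0,0,0.5],
  [0,0,0,0,0,0,0.5],
])

```text
time_s: 15.68
position: [0.6065, 0.1193, 0.0589]
tool_rot: [[-0.993, -0.122, -0.0], [-0.122, 0.993, 0.0], [0.0, 0.0, -1.0]]
ft_force: [0.2, -0.1, -0.8]
grip_width: 0.0524
gripper_force: 63.2
```

Request:
apply_moves([
  [0,0,0.7,0,0,0,0.5],
  [0,0,0.7,0,0,0,0.5],
  [0,0,0.4,0,0,0,0.5],
  [0,0,0,0,0,0,0.5],
])

```text
time_s: 16.18
position: [0.6065, 0.1193, 0.0571]
tool_rot: [[-0.993, -0.122, -0.0], [-0.122, 0.993, -0.0], [0.0, -0.0, -1.0]]
ft_force: [-0.1, 0.6, -0.7]
grip_width: 0.0523
gripper_force: 63.3
```

Request:
apply_moves([
  [0,0,0.6,0,0,0,0.5],
  [0,0,0.6,0,0,0,0.5],
  [0,0,0,0,0,0,0.5],
  [0,0,0,0,0,0,0.5],
])

```text
time_s: 16.68
position: [0.6066, 0.1192, 0.057]
tool_rot: [[-0.993, -0.122, 0.001], [-0.122, 0.993, -0.0], [-0.001, -0.0, -1.0]]
ft_force: [-3.9, -0.5, 8.5]
grip_width: 0.0524
gripper_force: 64.3
```

Request:
apply_moves([
  [0,0,0,0,0,0,0.78],
  [0,0,0,0,0,0,0.78],
  [0,0,0,0,0,0,0.78],
  [0,0,-10,0,0,0,0.78],
  [0,0,-30,0,0,0,0.78],
  [0,0,-50,0,0,0,0.78],
  [0,0,-50,0,0,0,0.78],
  [0,0,-20,0,0,0,0.78],
  [0,0,0,0,0,0,0.78],
])

```text
time_s: 17.8
position: [0.607, 0.1193, 0.2179]
tool_rot: [[-0.992, -0.122, 0.004], [-0.122, 0.993, 0.0], [-0.004, -0.0, -1.0]]
ft_force: [-0.2, 0.5, -0.9]
grip_width: 0.0663
gripper_force: 0.0
```

Run:
```python
from h import *
scene()
plan(.6195,-.182,.21,83.2,8)
```

```text
top
   [360. 228.] [ 621.1 -181.   142.6   56.1   -6.8] 13.4 805
   [396. 231.] [ 6.237e+02 -2.910e+02  1.384e+02  5.750e+01  2.000e-01] 13.3 706
   [398. 286.] [ 449.9 -296.9  142.3   57.7   -9.3] 17.3 897
   [265. 236.] [578.8  95.3  95.4  29.7   2.6] 71.8 196
   [358. 284.] [ 451.4 -173.6   76.    20.5    8.6] 43.3 183
side
   [359. 304.] [ 619.6 -181.4  142.2   65.1   -6.6] 14.0 856
   [393. 322.] [ 625.3 -292.   142.3   60.2    1.1] 13.9 722
   [322. 360.] [ 429.9 -293.1  103.    59.9   -8. ] 17.9 823
   [295. 239.] [611.6 118.6 146.1  69.5  13.3] 69.9 735
   [303. 318.] [ 452.4 -174.8   77.3   24.4    6.2] 44.1 198
row x8: [ -1.04 -37.77   0.63] rotz 1.73 | total [  23.5 -300.6    5.1] 13.81 | yaw 97.01 tilt 0.08
```

Request:
apply_moves([
  [-1.0,-37.8,0,0,0,1.73,0.8],
  [-1.0,-37.8,0,0,0,1.73,0.8],
  [-1.0,-37.8,0,0,0,1.73,0.8],
  [-1.0,-37.8,0,0,0,1.73,0.8],
  [-1.0,-37.8,0,0,0,1.73,0.8],
  [-1.0,-37.8,0,0,0,1.73,0.8],
  [-1.0,-37.8,0,0,0,1.73,0.8],
  [-1.0,-37.8,10,0,0,1.73,0.8],
  [0,0,50,0,0,0,0.8],
  [0,0,50,0,0,0,0.8],
  [0,0,50,0,0,0,0.8],
  [0,0,15,0,0,0,0.8],
])

```text
time_s: 19.4
position: [0.6176, -0.1813, 0.0368]
tool_rot: [[-0.993, 0.119, -0.007], [0.119, 0.993, 0.003], [0.007, 0.003, -1.0]]
ft_force: [-0.6, -1.0, -0.1]
grip_width: 0.0679
gripper_force: 0.0
```

Request:
apply_moves([
  [0,0,0,0,0,0,0.8],
  [0,0,0,0,0,0,0.8],
])

```text
time_s: 19.65
position: [0.6205, -0.1827, 0.0429]
tool_rot: [[-0.993, 0.119, 0.003], [0.119, 0.993, -0.001], [-0.003, -0.001, -1.0]]
ft_force: [0.4, -0.3, 0.9]
grip_width: 0.0686
gripper_force: 0.0
```

Run:
```python
from h import *
plan(.6195,-.1815,.001,83.2,3)
for b in blobs(snap('side')): 
    if b[3]>500: print(*b)
```

```text
row x3: [ 0.42  0.36 13.95] rotz -0.01 | total [ 1.3  1.1 41.9] -0.02 | yaw 83.18 tilt 0.19
[358. 305.] [ 621.9 -183.2  148.2   66.6   -5.9] 14.1 771
[393. 322.] [ 6.265e+02 -2.891e+02  1.416e+02  5.990e+01 -2.000e-01] 14.1 722
[322. 360.] [ 429.1 -293.3  102.3   59.8  -10.2] 17.7 821
```

Request:
apply_moves([
  [0.8,0.8,20,0,0,0,0.8],
  [0,0,14,0,0,0,0.8],
  [0,0,4,0,0,0,0.8],
  [0,0,2.5,0,0,0,0.8],
  [0,0,0,0,0,0,0.8],
  [0,0,0,0,0,0,0.5],
  [0,0,0,0,0,0,0.5],
  [0,0,0,0,0,0,0.5],
  [0,0,-20,0,0,0,0.5],
  [0,0,-40,0,0,0,0.5],
  [0,0,-50,0,0,0,0.5],
  [0,0,-50,0,0,0,0.5],
])

```text
time_s: 21.2
position: [0.6185, -0.1812, 0.1617]
tool_rot: [[-0.993, 0.119, -0.001], [0.119, 0.993, 0.0], [0.001, 0.0, -1.0]]
ft_force: [0.8, 0.2, -1.0]
grip_width: 0.0521
gripper_force: 63.0
```

Request:
apply_moves([
  [0,0,-50,0,0,0,0.5],
  [0,0,0,0,0,0,0.5],
])

```text
time_s: 21.45
position: [0.62, -0.1818, 0.2146]
tool_rot: [[-0.993, 0.119, 0.007], [0.119, 0.993, -0.004], [-0.007, -0.003, -1.0]]
ft_force: [0.0, 0.3, -1.2]
grip_width: 0.0522
gripper_force: 63.1
```

Run:
```python
from h import *
plan(PX,PY,.215,97,8)
held(.17,.26,'')
```

```text
row x8: [ 2.26 37.66 -0.2 ] rotz -1.73 | total [ 49.6 297.   -1.6] -13.82 | yaw 83.18 tilt 0.45
top [365. 226.] [ 587.7 -178.7   55.4   42.5   79.4] 226.3 246
side [380. 231.] [ 659.9 -207.1   91.4   37.9   26.7] 223.4 216
side [348. 238.] [ 592.  -180.4   89.5   59.8   -6.4] 224.0 493
```

Request:
apply_moves([
  [2.3,37.7,0,0,0,-1.73,0.5],
  [2.3,37.7,0,0,0,-1.73,0.5],
  [2.3,37.7,0,0,0,-1.73,0.5],
  [2.3,37.7,0,0,0,-1.73,0.5],
  [2.3,37.7,0,0,0,-1.73,0.5],
  [2.3,37.7,0,0,0,-1.73,0.5],
  [2.3,37.7,0,0,0,-1.73,0.5],
  [2.3,37.7,0,0,0,-1.73,0.5],
  [0,0,0,0,0,0,0.5],
  [0,0,0,0,0,0,0.5],
])

```text
time_s: 22.8
position: [0.6042, 0.1193, 0.209]
tool_rot: [[-0.993, -0.122, -0.003], [-0.122, 0.993, -0.0], [0.003, -0.0, -1.0]]
ft_force: [0.3, -0.5, -0.3]
grip_width: 0.0518
gripper_force: 63.1
```

Run:
```python
from h import *
plan(PX,PY,.075,97,6)
held(.17,.26,'')
```

```text
row x6: [-0.34 -0.08 22.33] rotz -0.0 | total [ -2.   -0.5 134. ] -0.0 | yaw 97.0 tilt 0.15
top [244. 230.] [573.5 133.9  24.6  16.7   1.7] 221.4 63
side [303. 187.] [642.5 101.1  75.1  38.8  30.1] 220.8 139
side [276. 194.] [582.5 115.3 100.5  62.8   7.8] 221.5 387
```

Request:
apply_moves([
  [-1.5,-0.5,15,0,0,0,0.5],
  [0,0,30,0,0,0,0.5],
  [0,0,30,0,0,0,0.5],
  [0,0,25,0,0,0,0.5],
  [0,0,15,0,0,0,0.5],
  [0,0,8,0,0,0,0.5],
  [0,0,5,0,0,0,0.5],
  [0,0,2,0,0,0,0.5],
  [0,0,1,0,0,0,0.5],
  [0,0,0.8,0,0,0,0.5],
  [0,0,0,0,0,0,0.5],
  [0,0,0,0,0,0,0.5],
])

```text
time_s: 24.4
position: [0.6062, 0.1194, 0.0788]
tool_rot: [[-0.993, -0.122, 0.0], [-0.122, 0.993, -0.0], [-0.0, -0.0, -1.0]]
ft_force: [0.9, -0.7, -0.9]
grip_width: 0.0522
gripper_force: 63.0
```

Run:
```python
from h import *
plan(PX,PY,.074,97,1)
```

```text
row x1: [ 0.21 -0.42  4.76] rotz 0.02 | total [ 0.2 -0.4  4.8] 0.02 | yaw 97.02 tilt 0.01
```

Request:
apply_moves([
  [0,-0.4,1,0,0,0,0.5],
  [0,0,1,0,0,0,0.5],
  [0,0,1,0,0,0,0.5],
  [0,0,0.7,0,0,0,0.5],
  [0,0,0.5,0,0,0,0.5],
  [0,0,0,0,0,0,0.5],
])

```text
time_s: 25.15
position: [0.6061, 0.119, 0.0744]
tool_rot: [[-0.993, -0.122, -0.0], [-0.122, 0.993, 0.0], [0.0, 0.0, -1.0]]
ft_force: [-0.6, -0.5, -0.1]
grip_width: 0.0525
gripper_force: 63.0
```

Request:
apply_moves([
  [0,0,0.5,0,0,0,0.5],
  [0,0,0.5,0,0,0,0.5],
  [0,0,0,0,0,0,0.5],
])

```text
time_s: 25.52
position: [0.6062, 0.1191, 0.0739]
tool_rot: [[-0.993, -0.122, 0.001], [-0.122, 0.993, -0.0], [-0.001, -0.0, -1.0]]
ft_force: [-1.9, -0.5, 5.0]
grip_width: 0.0519
gripper_force: 63.6
```

Request:
apply_moves([
  [0,0,0,0,0,0,0.78],
  [0,0,0,0,0,0,0.78],
  [0,0,0,0,0,0,0.78],
  [0,0,-10,0,0,0,0.78],
  [0,0,-30,0,0,0,0.78],
  [0,0,-50,0,0,0,0.78],
  [0,0,-50,0,0,0,0.78],
  [0,0,0,0,0,0,0.78],
])

```text
time_s: 26.52
position: [0.6075, 0.1191, 0.2184]
tool_rot: [[-0.992, -0.122, 0.009], [-0.122, 0.992, 0.0], [-0.009, -0.001, -1.0]]
ft_force: [-0.6, 0.2, -0.6]
grip_width: 0.0662
gripper_force: 0.0
```

Run:
```python
from h import *
scene()
d=load('side');W=cloud(d);q=W[(W[...,2]>.15)&(W[...,2]<.36)&(W[...,0]>.15)&(W[...,0]<.8)&(W[...,1]<-.3)&(W[...,1]>-.7)]
for x in np.arange(.2,.75,.05):
    k=q[abs(q[:,0]-x)<.025]
    if len(k): print(round(x,2),'ymax',k[:,1].max().round(3),'z',k[:,2].min().round(2),k[:,2].max().round(2))
cv2.imwrite('pics/s3.png',cv2.resize(d['frame'][190:400,220:420,::-1],None,fx=2.8,fy=2.8))
plan(.6245,-.2905,.21,90.5,10)
```

```text
top
   [396. 231.] [ 623.5 -288.5  141.9   58.7    4.3] 14.0 701
   [398. 286.] [ 449.2 -297.2  139.7   58.4   -9.1] 17.5 890
   [265. 237.] [575.7  93.   89.   28.9   0.7] 85.5 184
   [358. 284.] [ 451.  -173.5   75.5   20.3    8.1] 43.3 182
side
   [393. 322.] [ 626.3 -291.5  141.8   59.2   -0.9] 14.0 725
   [322. 360.] [ 429.7 -292.9  102.3   59.7  -10. ] 17.5 814
   [295. 237.] [612.1 118.7 144.6  70.3   9.5] 79.5 863
   [303. 318.] [ 454.  -174.9   79.1   25.6    8. ] 43.7 198
0.25 ymax -0.396 z 0.25 0.27
0.3 ymax -0.422 z 0.19 0.27
0.35 ymax -0.467 z 0.15 0.27
0.4 ymax -0.504 z 0.19 0.28
0.45 ymax -0.539 z 0.25 0.27
0.5 ymax -0.584 z 0.15 0.3
0.55 ymax -0.517 z 0.16 0.36
0.6 ymax -0.526 z 0.3 0.36
row x10: [  1.07 -41.     0.37] rotz 0.65 | total [  31.6 -408.7    3.7] 6.52 | yaw 97.02 tilt 0.03
```

View pics/s3.png

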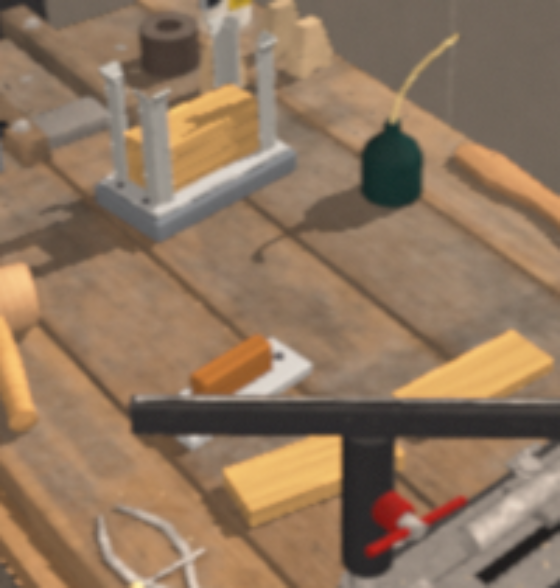

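The boards sit square in the pile and the oil can is upright. Board C is next, and the bar is well clear of it.

Request:
apply_moves([
  [1.1,-41,0,0,0,0.62,0.8],
  [1.1,-41,0,0,0,0.62,0.8],
  [1.1,-41,0,0,0,0.62,0.8],
  [1.1,-41,0,0,0,0.62,0.8],
  [1.1,-41,0,0,0,0.62,0.8],
  [1.1,-41,0,0,0,0.62,0.8],
  [1.1,-41,0,0,0,0.62,0.8],
  [1.1,-41,0,0,0,0.62,0.8],
  [1.1,-41,0,0,0,0.62,0.8],
  [1.1,-41,10,0,0,0.62,0.8],
  [0,0,50,0,0,0,0.8],
  [0,0,50,0,0,0,0.8],
])

```text
time_s: 28.12
position: [0.6246, -0.2907, 0.1005]
tool_rot: [[-1.0, -0.013, -0.002], [-0.013, 1.0, 0.001], [0.002, 0.001, -1.0]]
ft_force: [0.6, -0.3, 0.0]
grip_width: 0.0683
gripper_force: 0.0
```

Request:
apply_moves([
  [0,0,40,0,0,0,0.8],
  [0,0,20,0,0,0,0.8],
  [0,0,0,0,0,0,0.8],
  [0,0,0,0,0,0,0.8],
])

```text
time_s: 28.62
position: [0.6256, -0.2906, 0.044]
tool_rot: [[-1.0, -0.014, 0.0], [-0.014, 1.0, -0.0], [-0.0, -0.0, -1.0]]
ft_force: [-0.1, -0.2, 0.3]
grip_width: 0.0685
gripper_force: 0.0
```

Run:
```python
from h import *
plan(.625,-.2908,.001,91,3)
```

```text
row x3: [ 0.2  -0.06 14.32] rotz -0.06 | total [ 0.6 -0.2 43. ] -0.18 | yaw 90.82 tilt 0.03
```

Request:
apply_moves([
  [0.3,0,20,0,0,-0.2,0.8],
  [0,0,15,0,0,0,0.8],
  [0,0,5,0,0,0,0.8],
  [0,0,2.5,0,0,0,0.8],
  [0,0,0,0,0,0,0.8],
  [0,0,0,0,0,0,0.5],
  [0,0,0,0,0,0,0.5],
  [0,0,0,0,0,0,0.5],
  [0,0,-20,0,0,0,0.5],
  [0,0,-40,0,0,0,0.5],
  [0,0,-50,0,0,0,0.5],
  [0,0,-50,0,0,0,0.5],
])

```text
time_s: 30.12
position: [0.6248, -0.2903, 0.1621]
tool_rot: [[-1.0, -0.018, -0.001], [-0.018, 1.0, 0.001], [0.001, 0.001, -1.0]]
ft_force: [0.4, -0.1, -1.5]
grip_width: 0.0526
gripper_force: 63.0
```

Request:
apply_moves([
  [0,0,-50,0,0,0,0.5],
  [0,0,0,0,0,0,0.5],
])

```text
time_s: 30.38
position: [0.6261, -0.2911, 0.2155]
tool_rot: [[-1.0, -0.018, 0.007], [-0.018, 1.0, -0.005], [-0.007, -0.005, -1.0]]
ft_force: [0.2, 0.1, -1.3]
grip_width: 0.0522
gripper_force: 63.0
```

Run:
```python
from h import *
plan(PX,PY,.215,97,10)
held(.17,.26,'')
```

```text
row x10: [-0.65 41.07 -0.16] rotz -0.6 | total [ 12.8 410.3  -1.6] -5.98 | yaw 91.02 tilt 0.47
top [409. 224.] [ 601.1 -296.4   64.4   30.2   59. ] 226.9 197
side [383. 258.] [ 606.2 -292.3  105.8   58.1    0.8] 224.2 656
side [415. 250.] [ 661.3 -314.    73.1   20.8   13.1] 223.0 134
```

Request:
apply_moves([
  [-0.7,41.1,0,0,0,-0.6,0.5],
  [-0.7,41.1,0,0,0,-0.6,0.5],
  [-0.7,41.1,0,0,0,-0.6,0.5],
  [-0.7,41.1,0,0,0,-0.6,0.5],
  [-0.7,41.1,0,0,0,-0.6,0.5],
  [-0.7,41.1,0,0,0,-0.6,0.5],
  [-0.7,41.1,0,0,0,-0.6,0.5],
  [-0.7,41.1,0,0,0,-0.6,0.5],
  [-0.7,41.1,0,0,0,-0.6,0.5],
  [-0.7,41.1,0,0,0,-0.6,0.5],
  [0,0,0,0,0,0,0.5],
  [0,0,0,0,0,0,0.5],
])

```text
time_s: 31.98
position: [0.6051, 0.1195, 0.2096]
tool_rot: [[-0.993, -0.122, -0.002], [-0.122, 0.993, -0.0], [0.002, -0.0, -1.0]]
ft_force: [-0.2, 0.5, -1.7]
grip_width: 0.052
gripper_force: 63.0
```

```bash
cat >> h.py <<'E'
def along(z0,z1):
    "extent of wood along press x,y, side camera, z band (m)"
    d=snap('side');W=cloud(d);f=d['frame'].astype(int)
    c,s=np.cos(np.radians(PA)),np.sin(np.radians(PA)); X=(W[...,0]-PX)*c+(W[...,1]-PY)*s; Y=-(W[...,0]-PX)*s+(W[...,1]-PY)*c
    m=(f[...,0]-f[...,2]>50)&(f[...,0]>140)&(W[...,2]>z0)&(W[...,2]<z1)&(abs(X)<.12)&(abs(Y)<.1)
    z=W[...,2][m];print('x',np.percentile(X[m]*1000,[1,99]).round(1),'y',np.percentile(Y[m]*1000,[1,99]).round(1),'ztop',np.percentile(z,[50,90]).round(4),m.sum())
E
python3 - <<'E'
from h import *
plan(PX,PY,.088,97,6)
along(.17,.26)
E
```

```text
row x6: [-0.19 -0.09 20.26] rotz 0.0 | total [ -1.1  -0.6 121.6] 0.01 | yaw 97.01 tilt 0.14
x [-72.8  66.9] y [-37.7  27.4] ztop [0.2212 0.224 ] 542
```

Request:
apply_moves([
  [-2,-0.5,15,0,0,0,0.5],
  [0,0,30,0,0,0,0.5],
  [0,0,25,0,0,0,0.5],
  [0,0,20,0,0,0,0.5],
  [0,0,15,0,0,0,0.5],
  [0,0,8,0,0,0,0.5],
  [0,0,4,0,0,0,0.5],
  [0,0,2,0,0,0,0.5],
  [0,0,1,0,0,0,0.5],
  [0,0,0,0,0,0,0.5],
  [0,0,0,0,0,0,0.5],
])

```text
time_s: 33.4
position: [0.6076, 0.1197, 0.0912]
tool_rot: [[-0.993, -0.122, 0.0], [-0.122, 0.993, -0.0], [-0.0, -0.0, -1.0]]
ft_force: [0.8, 0.3, -1.5]
grip_width: 0.052
gripper_force: 63.0
```

Run:
```python
from h import *
plan(PX,PY,.088,97,1)
along(.09,.12);along(.05,.085)
```

```text
row x1: [ 1.65 -0.51  3.16] rotz 0.02 | total [ 1.7 -0.5  3.2] 0.02 | yaw 97.02 tilt 0.03
x [-71.4  68.8] y [-33.4  29. ] ztop [0.1025 0.1059] 359
x [-73.3  60.1] y [-35.9  22.5] ztop [0.0684 0.0819] 405
```

Request:
apply_moves([
  [0.5,-0.5,1,0,0,0,0.5],
  [0,0,1,0,0,0,0.5],
  [0,0,0.6,0,0,0,0.5],
  [0,0,0.5,0,0,0,0.5],
  [0,0,0,0,0,0,0.5],
])

```text
time_s: 34.12
position: [0.607, 0.1191, 0.0885]
tool_rot: [[-0.993, -0.122, 0.0], [-0.122, 0.993, -0.0], [-0.0, -0.0, -1.0]]
ft_force: [-2.1, -0.8, 5.6]
grip_width: 0.052
gripper_force: 63.8
```

Request:
apply_moves([
  [0,0,0.5,0,0,0,0.5],
  [0,0,0.5,0,0,0,0.5],
  [0,0,0,0,0,0,0.5],
])

```text
time_s: 34.5
position: [0.607, 0.1191, 0.0885]
tool_rot: [[-0.993, -0.122, 0.001], [-0.122, 0.993, -0.0], [-0.001, -0.0, -1.0]]
ft_force: [-5.2, -2.1, 12.4]
grip_width: 0.0521
gripper_force: 64.5
```

Contact is solid and gentle. I'll release, then take board E.

Request:
apply_moves([
  [0,0,-0.6,0,0,0,0.5],
  [0,0,0,0,0,0,0.78],
  [0,0,0,0,0,0,0.78],
  [0,0,0,0,0,0,0.78],
  [0,0,-10,0,0,0,0.78],
  [0,0,-30,0,0,0,0.78],
  [0,0,-50,0,0,0,0.78],
  [0,0,-40,0,0,0,0.78],
  [0,0,0,0,0,0,0.78],
])

```text
time_s: 35.62
position: [0.6081, 0.1192, 0.2215]
tool_rot: [[-0.992, -0.122, 0.007], [-0.122, 0.992, 0.0], [-0.007, -0.001, -1.0]]
ft_force: [-0.9, -0.6, -0.2]
grip_width: 0.0663
gripper_force: 0.0
```

Run:
```python
from h import *
scene();along(.092,.12)
plan(.4497,-.296,.21,80.5,12)
```

```text
top
   [398. 286.] [ 449.5 -296.1  140.4   58.2   -9. ] 17.8 893
   [264. 236.] [576.1  92.6  90.2  27.2   2.2] 99.2 189
   [358. 284.] [ 451.  -173.5   76.4   20.1    7.7] 43.2 183
side
   [322. 360.] [ 428.1 -293.3  100.5   60.7  -11.2] 17.7 818
   [295. 235.] [614.6 115.  149.3  68.7  14.1] 86.7 1006
   [303. 318.] [ 451.8 -174.3   80.6   24.     7.4] 43.8 197
x [-71.4  69. ] y [-33.8  29.3] ztop [0.1004 0.1032] 482
row x12: [ 12.78 -34.84   0.58] rotz 1.38 | total [ 206.4 -392.9    6.9] 16.51 | yaw 97.01 tilt 0.09
```

Request:
apply_moves([
  [12.8,-34.8,0,0,0,1.38,0.8],
  [12.8,-34.8,0,0,0,1.38,0.8],
  [12.8,-34.8,0,0,0,1.38,0.8],
  [12.8,-34.8,0,0,0,1.38,0.8],
  [12.8,-34.8,0,0,0,1.38,0.8],
  [12.8,-34.8,0,0,0,1.38,0.8],
  [12.8,-34.8,0,0,0,1.38,0.8],
  [12.8,-34.8,0,0,0,1.38,0.8],
  [12.8,-34.8,0,0,0,1.38,0.8],
  [12.8,-34.8,0,0,0,1.38,0.8],
  [12.8,-34.8,0,0,0,1.38,0.8],
  [12.8,-34.8,10,0,0,1.38,0.8],
])

```text
time_s: 37.28
position: [0.4491, -0.2964, 0.2067]
tool_rot: [[-0.986, 0.167, -0.001], [0.167, 0.986, 0.001], [0.001, 0.001, -1.0]]
ft_force: [1.5, -0.6, 0.3]
grip_width: 0.0684
gripper_force: 0.0
```

Request:
apply_moves([
  [0,0,50,0,0,0,0.8],
  [0,0,50,0,0,0,0.8],
  [0,0,50,0,0,0,0.8],
  [0,0,15,0,0,0,0.8],
  [0,0,0,0,0,0,0.8],
  [0,0,0,0,0,0,0.8],
])

```text
time_s: 38.02
position: [0.4505, -0.2961, 0.044]
tool_rot: [[-0.986, 0.166, 0.002], [0.166, 0.986, -0.002], [-0.002, -0.002, -1.0]]
ft_force: [-0.3, 0.7, -0.4]
grip_width: 0.0681
gripper_force: 0.0
```

Run:
```python
from h import *
plan(.4497,-.296,.001,80.5,3)
```

```text
row x3: [3.200e-01 1.000e-02 1.435e+01] rotz -0.01 | total [ 0.9  0.  43. ] -0.04 | yaw 80.46 tilt 0.17
```

Request:
apply_moves([
  [0.6,0,20,0,0,0,0.8],
  [0,0,15,0,0,0,0.8],
  [0,0,4,0,0,0,0.8],
  [0,0,2.5,0,0,0,0.8],
  [0,0,0,0,0,0,0.8],
  [0,0,0,0,0,0,0.5],
  [0,0,0,0,0,0,0.5],
  [0,0,0,0,0,0,0.5],
  [0,0,-20,0,0,0,0.5],
  [0,0,-40,0,0,0,0.5],
  [0,0,-50,0,0,0,0.5],
  [0,0,-50,0,0,0,0.5],
])

```text
time_s: 39.52
position: [0.449, -0.2952, 0.1626]
tool_rot: [[-0.986, 0.166, -0.0], [0.166, 0.986, 0.0], [0.0, 0.0, -1.0]]
ft_force: [1.0, -0.6, -1.0]
grip_width: 0.0522
gripper_force: 63.2
```

Request:
apply_moves([
  [0,0,-50,0,0,0,0.5],
  [0,0,0,0,0,0,0.5],
])

```text
time_s: 39.78
position: [0.4501, -0.2962, 0.2146]
tool_rot: [[-0.986, 0.166, 0.005], [0.166, 0.986, -0.006], [-0.006, -0.005, -1.0]]
ft_force: [0.0, -0.5, -2.0]
grip_width: 0.0521
gripper_force: 63.3
```

Run:
```python
from h import *
plan(PX,PY,.215,97,12)
held(.17,.26,'')
```

```text
row x12: [-11.84  35.14  -0.15] rotz -1.38 | total [-84.9 435.3  -1.8] -16.54 | yaw 80.46 tilt 0.45
top [408. 298.] [ 406.7 -289.5   65.8   39.3   58.2] 230.2 297
side [354. 279.] [ 494.9 -322.2   89.6   42.6   36.5] 227.5 365
side [316. 287.] [ 418.4 -292.1   81.6   59.4   -6.9] 228.0 712
```

Request:
apply_moves([
  [-11.8,35.1,0,0,0,-1.38,0.5],
  [-11.8,35.1,0,0,0,-1.38,0.5],
  [-11.8,35.1,0,0,0,-1.38,0.5],
  [-11.8,35.1,0,0,0,-1.38,0.5],
  [-11.8,35.1,0,0,0,-1.38,0.5],
  [-11.8,35.1,0,0,0,-1.38,0.5],
  [-11.8,35.1,0,0,0,-1.38,0.5],
  [-11.8,35.1,0,0,0,-1.38,0.5],
  [-11.8,35.1,0,0,0,-1.38,0.5],
  [-11.8,35.1,0,0,0,-1.38,0.5],
  [-11.8,35.1,0,0,0,-1.38,0.5],
  [-11.8,35.1,0,0,0,-1.38,0.5],
])

```text
time_s: 41.38
position: [0.6042, 0.1205, 0.2087]
tool_rot: [[-0.992, -0.123, -0.004], [-0.123, 0.992, -0.0], [0.004, 0.0, -1.0]]
ft_force: [0.5, -0.1, -1.3]
grip_width: 0.0524
gripper_force: 63.2
```

Request:
apply_moves([
  [0,0,0,0,0,0,0.5],
  [0,0,0,0,0,0,0.5],
])

```text
time_s: 41.62
position: [0.6041, 0.1189, 0.2095]
tool_rot: [[-0.993, -0.122, -0.003], [-0.122, 0.993, -0.0], [0.003, -0.0, -1.0]]
ft_force: [0.2, 0.4, -0.6]
grip_width: 0.0525
gripper_force: 63.3
```

Run:
```python
from h import *
plan(PX,PY,.102,97,6)
along(.17,.26)
```

```text
row x6: [-0.36 -0.02 17.92] rotz 0.0 | total [-2.200e+00 -1.000e-01  1.075e+02] 0.0 | yaw 97.0 tilt 0.15
x [-74.7  65.6] y [-32.1  27.4] ztop [0.2247 0.2275] 603
```

Request:
apply_moves([
  [-2.5,0,15,0,0,0,0.5],
  [0,0,25,0,0,0,0.5],
  [0,0,25,0,0,0,0.5],
  [0,0,18,0,0,0,0.5],
  [0,0,10,0,0,0,0.5],
  [0,0,6,0,0,0,0.5],
  [0,0,3,0,0,0,0.5],
  [0,0,1.5,0,0,0,0.5],
  [0,0,0,0,0,0,0.5],
  [0,0,0,0,0,0,0.5],
])

```text
time_s: 42.92
position: [0.6072, 0.1196, 0.1077]
tool_rot: [[-0.993, -0.122, 0.001], [-0.122, 0.993, -0.0], [-0.001, -0.0, -1.0]]
ft_force: [-0.1, 0.3, -1.7]
grip_width: 0.0524
gripper_force: 63.3
```

Run:
```python
from h import *
plan(PX,PY,.102,97,1)
along(.108,.14)
```

```text
row x1: [ 1.22 -0.5   5.71] rotz 0.02 | total [ 1.2 -0.5  5.7] 0.02 | yaw 97.02 tilt 0.03
x [-72.9  67.3] y [-33.8  28.6] ztop [0.123  0.1263] 413
```

Request:
apply_moves([
  [-1.2,-0.3,1,0,0,0,0.5],
  [0,0,1,0,0,0,0.5],
  [0,0,1,0,0,0,0.5],
  [0,0,0.8,0,0,0,0.5],
  [0,0,0.6,0,0,0,0.5],
  [0,0,0,0,0,0,0.5],
])

```text
time_s: 43.72
position: [0.6083, 0.1195, 0.103]
tool_rot: [[-0.993, -0.122, -0.0], [-0.122, 0.993, 0.0], [0.0, 0.0, -1.0]]
ft_force: [0.1, -0.9, -1.5]
grip_width: 0.0526
gripper_force: 63.3
```

Request:
apply_moves([
  [0,0,0.4,0,0,0,0.5],
  [0,0,0.4,0,0,0,0.5],
  [0,0,0,0,0,0,0.5],
])

```text
time_s: 44.1
position: [0.6083, 0.1195, 0.1024]
tool_rot: [[-0.993, -0.122, 0.0], [-0.122, 0.993, -0.0], [-0.0, -0.0, -1.0]]
ft_force: [-0.8, 0.7, 0.8]
grip_width: 0.0521
gripper_force: 63.4
```

Request:
apply_moves([
  [0,0,0.5,0,0,0,0.5],
  [0,0,0,0,0,0,0.5],
  [0,0,0,0,0,0,0.5],
])

```text
time_s: 44.48
position: [0.6083, 0.1195, 0.1024]
tool_rot: [[-0.993, -0.122, 0.001], [-0.122, 0.993, -0.0], [-0.001, -0.0, -1.0]]
ft_force: [-2.5, 0.7, 5.2]
grip_width: 0.0525
gripper_force: 64.0
```

Request:
apply_moves([
  [0,0,0,0,0,0,0.78],
  [0,0,0,0,0,0,0.78],
  [0,0,0,0,0,0,0.78],
  [0,0,-10,0,0,0,0.78],
  [0,0,-30,0,0,0,0.78],
  [0,0,-50,0,0,0,0.78],
  [0,0,-30,0,0,0,0.78],
  [0,0,0,0,0,0,0.78],
  [0,0,0,0,0,0,0.78],
])

```text
time_s: 45.6
position: [0.6079, 0.1195, 0.221]
tool_rot: [[-0.993, -0.122, -0.001], [-0.122, 0.993, -0.0], [0.001, 0.0, -1.0]]
ft_force: [-0.0, 0.4, -0.1]
grip_width: 0.0669
gripper_force: 0.0
```

Run:
```python
from h import *
scene();along(.107,.13)
for n in('top','side'):
    d=load(n);W=cloud(d)
    m=(abs(W[...,0]-.4515)<.09)&(abs(W[...,1]+.174)<.06)&(W[...,2]>.006);q=W[m]*1000
    print(n,cv2.minAreaRect(q[:,:2].astype(np.float32)))
plan(.4515,-.1742,.21,97.8,10)
cv2.imwrite('pics/s4.png',cv2.resize(load('side')['frame'][190:350,220:420,::-1],None,fx=3,fy=3))
```

```text
top
   [264. 236.] [580.9  93.9  81.   19.6  -0.7] 117.1 176
   [358. 284.] [ 451.1 -173.3   75.7   20.     8.2] 43.3 182
side
   [295. 232.] [604.2 114.8 163.4  65.9  11.9] 96.9 1210
   [267. 239.] [538.7 127.7  35.1  15.9  58.8] 85.7 156
   [303. 318.] [ 452.4 -174.3   78.    25.2    7.8] 44.1 198
x [-68.5  71.8] y [-32.2  29.2] ztop [0.118  0.1211] 528
top ((453.54315185546875, -175.81039428710938), (115.06759643554688, 177.16957092285156), 89.29571533203125)
side ((452.1701965332031, -163.46749877929688), (151.10189819335938, 88.33429718017578), 11.649949073791504)
row x10: [ 19.28 -27.12   1.09] rotz -0.08 | total [ 191.1 -272.3   10.9] -0.79 | yaw 97.01 tilt 0.13
```

View pics/s4.png

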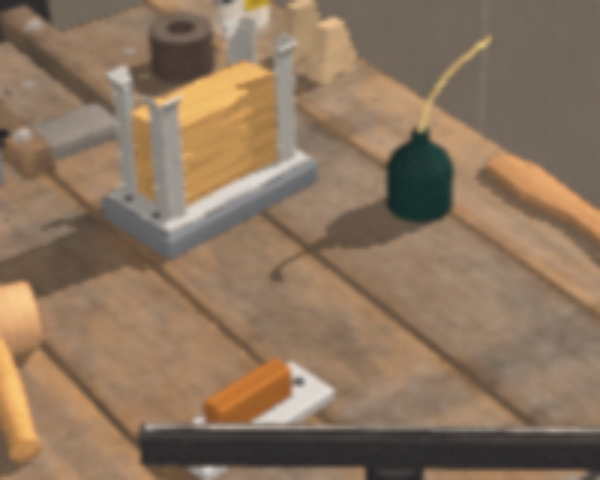

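All five boards are stacked neatly and the oil can is upright. The weight lies undisturbed, so it is next.

Request:
apply_moves([
  [19.3,-27.1,0,0,0,-0.08,0.55],
  [19.3,-27.1,0,0,0,-0.08,0.55],
  [19.3,-27.1,0,0,0,-0.08,0.55],
  [19.3,-27.1,0,0,0,-0.08,0.55],
  [19.3,-27.1,0,0,0,-0.08,0.55],
  [19.3,-27.1,0,0,0,-0.08,0.55],
  [19.3,-27.1,0,0,0,-0.08,0.55],
  [19.3,-27.1,0,0,0,-0.08,0.55],
  [19.3,-27.1,0,0,0,-0.08,0.55],
  [19.3,-27.1,11,0,0,-0.08,0.55],
  [0,0,50,0,0,0,0.55],
  [0,0,50,0,0,0,0.55],
])

```text
time_s: 47.25
position: [0.4513, -0.1744, 0.1093]
tool_rot: [[-0.991, -0.135, 0.0], [-0.135, 0.991, -0.0], [-0.0, -0.0, -1.0]]
ft_force: [0.6, -0.4, -0.4]
grip_width: 0.0469
gripper_force: 0.0
```

Request:
apply_moves([
  [0,0,30,0,0,0,0.55],
  [0,0,20,0,0,0,0.55],
  [0,0,0,0,0,0,0.55],
  [0,0,0,0,0,0,0.55],
])

```text
time_s: 47.75
position: [0.4519, -0.1742, 0.0613]
tool_rot: [[-0.991, -0.136, 0.001], [-0.136, 0.991, -0.0], [-0.001, -0.001, -1.0]]
ft_force: [-0.4, -0.3, 0.2]
grip_width: 0.047
gripper_force: 0.0
```

Run:
```python
from h import *
plan(.4515,-.174,.017,97.8,3)
```

```text
row x3: [ 0.14  0.11 14.76] rotz 0.01 | total [ 0.4  0.3 44.3] 0.02 | yaw 97.82 tilt 0.04
```

Request:
apply_moves([
  [0.4,0.3,20,0,0,0,0.55],
  [0,0,14,0,0,0,0.55],
  [0,0,7,0,0,0,0.55],
  [0,0,3,0,0,0,0.55],
  [0,0,0,0,0,0,0.55],
  [0,0,0,0,0,0,0.1],
  [0,0,0,0,0,0,0.1],
  [0,0,0,0,0,0,0.1],
  [0,0,0,0,0,0,0.1],
  [0,0,0,0,0,0,0.1],
  [0,0,0,0,0,0,0.1],
], grip_force=90)

```text
time_s: 49.12
position: [0.4514, -0.1739, 0.0173]
tool_rot: [[-0.991, -0.136, 0.001], [-0.136, 0.991, -0.001], [-0.001, -0.001, -1.0]]
ft_force: [-0.8, 0.0, 5.4]
grip_width: 0.0205
gripper_force: 88.9
```

Request:
apply_moves([
  [0,0,-10,0,0,0,0.1],
  [0,0,-30,0,0,0,0.1],
  [0,0,-45,0,0,0,0.1],
  [0,0,-50,0,0,0,0.1],
  [0,0,-50,0,0,0,0.1],
  [0,0,-35,0,0,0,0.1],
  [0,0,0,0,0,0,0.1],
])

```text
time_s: 50.0
position: [0.4516, -0.174, 0.2388]
tool_rot: [[-0.991, -0.136, 0.004], [-0.136, 0.991, -0.003], [-0.003, -0.003, -1.0]]
ft_force: [0.1, 0.1, -4.7]
grip_width: 0.0204
gripper_force: 88.9
```

Run:
```python
from h import *
s=telemetry.observe();print(s['ft_force'],s['wrist_torque'])
plan(PX,PY,.237,97,10)
```

```text
[ 0.10489353  0.14009494 -4.71774514] [0.00556833 0.0008437  0.01689916]
row x10: [-19.11  27.05   0.16] rotz 0.08 | total [-192.8  269.3    1.6] 0.82 | yaw 97.82 tilt 0.27
```

Request:
apply_moves([
  [-19.1,27.1,0,0,0,0.08,0.1],
  [-19.1,27.1,0,0,0,0.08,0.1],
  [-19.1,27.1,0,0,0,0.08,0.1],
  [-19.1,27.1,0,0,0,0.08,0.1],
  [-19.1,27.1,0,0,0,0.08,0.1],
  [-19.1,27.1,0,0,0,0.08,0.1],
  [-19.1,27.1,0,0,0,0.08,0.1],
  [-19.1,27.1,0,0,0,0.08,0.1],
  [-19.1,27.1,0,0,0,0.08,0.1],
  [-19.1,27.1,0,0,0,0.08,0.1],
  [0,0,0,0,0,0,0.1],
  [0,0,0,0,0,0,0.1],
])

```text
time_s: 51.5
position: [0.6048, 0.1193, 0.235]
tool_rot: [[-0.993, -0.122, -0.003], [-0.122, 0.993, -0.0], [0.003, 0.0, -1.0]]
ft_force: [-0.1, -0.0, -3.4]
grip_width: 0.0206
gripper_force: 89.0
```

Run:
```python
from h import *
plan(PX+.001,PY,.137,97,10)
d=snap('side');W=cloud(d)
m=(abs(W[...,0]-PX)<.1)&(abs(W[...,1]-PY)<.07)&(W[...,2]>.2)&(W[...,2]<.236);q=W[m]*1000
print(cv2.minAreaRect(q[:,:2].astype(np.float32)),np.percentile(q[:,2],[2,50]))
cv2.imwrite('pics/s5.png',cv2.resize(d['frame'][140:290,220:380,::-1],None,fx=4,fy=4))
```

```text
row x10: [-0.25 -0.06  9.8 ] rotz 0.0 | total [-2.5 -0.6 98. ] 0.01 | yaw 97.01 tilt 0.19
((605.8228759765625, 116.86880493164062), (145.53408813476562, 59.9935188293457), 6.24376106262207) [219.13129545 229.11778734]
```

View pics/s5.png

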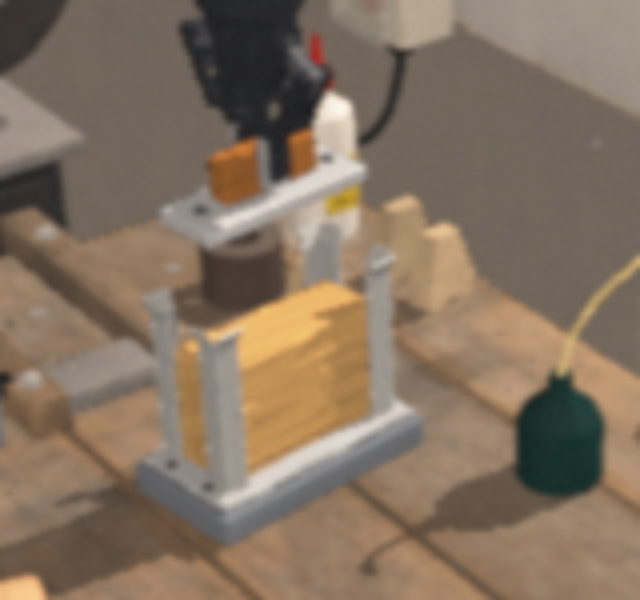

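The weight hangs level above the stack. I'll lower it now.

Request:
apply_moves([
  [-1.2,-0.4,15,0,0,0,0.1],
  [0,0,25,0,0,0,0.1],
  [0,0,22,0,0,0,0.1],
  [0,0,15,0,0,0,0.1],
  [0,0,8,0,0,0,0.1],
  [0,0,5,0,0,0,0.1],
  [0,0,2,0,0,0,0.1],
  [0,0,1,0,0,0,0.1],
  [0,0,0,0,0,0,0.1],
  [0,0,0,0,0,0,0.1],
])

```text
time_s: 52.8
position: [0.6068, 0.1194, 0.144]
tool_rot: [[-0.993, -0.122, 0.0], [-0.122, 0.993, -0.0], [-0.0, -0.0, -1.0]]
ft_force: [-0.8, -0.8, -4.5]
grip_width: 0.021
gripper_force: 89.0
```

Request:
apply_moves([
  [0,0,1,0,0,0,0.1],
  [0,0,1,0,0,0,0.1],
  [0,0,1,0,0,0,0.1],
  [0,0,0,0,0,0,0.1],
])

```text
time_s: 53.3
position: [0.6066, 0.1194, 0.1406]
tool_rot: [[-0.993, -0.122, -0.0], [-0.122, 0.993, 0.0], [0.0, 0.0, -1.0]]
ft_force: [-0.1, -0.0, -3.2]
grip_width: 0.0207
gripper_force: 89.0
```

Request:
apply_moves([
  [0,0,1,0,0,0,0.1],
  [0,0,1,0,0,0,0.1],
  [0,0,0.7,0,0,0,0.1],
  [0,0,0.6,0,0,0,0.1],
  [0,0,0,0,0,0,0.1],
])

```text
time_s: 53.92
position: [0.6067, 0.1194, 0.1374]
tool_rot: [[-0.993, -0.122, -0.0], [-0.122, 0.993, 0.0], [0.0, 0.0, -1.0]]
ft_force: [0.3, -0.2, -3.6]
grip_width: 0.0203
gripper_force: 89.0
```

Request:
apply_moves([
  [0,0,0.5,0,0,0,0.1],
  [0,0,0.5,0,0,0,0.1],
  [0,0,0,0,0,0,0.1],
])

```text
time_s: 54.3
position: [0.6067, 0.1194, 0.1364]
tool_rot: [[-0.993, -0.122, -0.0], [-0.122, 0.993, -0.0], [0.0, -0.0, -1.0]]
ft_force: [0.2, -0.5, -3.2]
grip_width: 0.0205
gripper_force: 89.0
```

Request:
apply_moves([
  [0,0,0.5,0,0,0,0.1],
  [0,0,0.5,0,0,0,0.1],
  [0,0,0,0,0,0,0.1],
])

```text
time_s: 54.68
position: [0.6067, 0.1194, 0.136]
tool_rot: [[-0.993, -0.122, 0.001], [-0.122, 0.993, -0.0], [-0.001, -0.0, -1.0]]
ft_force: [-3.3, -0.8, 1.5]
grip_width: 0.0207
gripper_force: 89.7
```

Request:
apply_moves([
  [0,0,0,0,0,0,0.5],
  [0,0,0,0,0,0,0.5],
  [0,0,0,0,0,0,0.5],
  [0,0,-10,0,0,0,0.5],
  [0,0,-30,0,0,0,0.5],
  [0,0,-50,0,0,0,0.5],
  [0,0,0,0,0,0,0.5],
  [0,0,0,0,0,0,0.5],
])

```text
time_s: 55.68
position: [0.6064, 0.1194, 0.2253]
tool_rot: [[-0.993, -0.122, -0.0], [-0.122, 0.993, -0.0], [0.0, 0.0, -1.0]]
ft_force: [-0.8, 0.1, 0.2]
grip_width: 0.0428
gripper_force: 0.0
```

Run:
```python
from h import *
plan(.4195,.318,.22,72.6,10)
for n in('top','side'):
    W=cloud(snap(n)); q=W[(abs(W[...,0]-.419)<.045)&(abs(W[...,1]-.317)<.045)&(W[...,2]>.082)&(W[...,2]<.12)]*1000
    print(n,len(q),cv2.minAreaRect(q[:,:2].astype(np.float32)),q[:,2].max()); e=np.linalg.svd(q[:,:2]-q[:,:2].mean(0))[2][0]; print(np.degrees(np.arctan(e[1]/e[0])),q.mean(0))
cv2.imwrite('pics/s6.png',cv2.resize(load('side')['frame'][190:350,220:420,::-1],None,fx=3,fy=3))
```

```text
row x10: [20.17 18.65  0.53] rotz 2.44 | total [161.3 219.9   5.3] 24.42 | yaw 97.02 tilt 0.02
top 76 ((420.76556396484375, 319.407470703125), (11.228610038757324, 39.16493225097656), 73.666015625) 110.25021778243426
-14.703061878683203 [419.91474632 318.08493795  98.75849078]
side 113 ((418.7318115234375, 316.9151306152344), (20.15445327758789, 40.376564025878906), 84.74446868896484) 109.81891454950576
-13.461595467401668 [418.18460325 316.21742836  94.69467586]
```

View pics/s6.png

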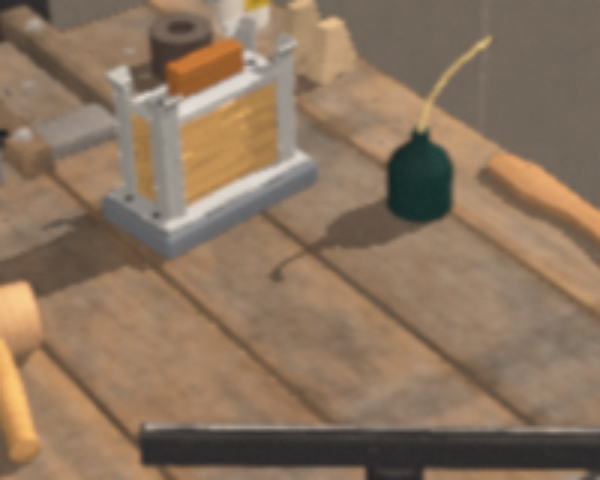

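The weight is seated with its grip upright and the oil can is untouched. Now the key.

Request:
apply_moves([
  [20.2,18.7,0,0,0,2.25,0.5],
  [20.2,18.7,0,0,0,2.25,0.5],
  [20.2,18.7,0,0,0,2.25,0.5],
  [20.2,18.7,0,0,0,2.25,0.5],
  [20.2,18.7,0,0,0,2.25,0.5],
  [20.2,18.7,0,0,0,2.25,0.5],
  [20.2,18.7,0,0,0,2.25,0.5],
  [20.2,18.7,0,0,0,2.25,0.5],
  [20.2,18.7,0,0,0,2.25,0.5],
  [20.2,18.7,0,0,0,2.25,0.5],
  [0,0,40,0,0,0,0.5],
  [0,0,40,0,0,0,0.5],
])

```text
time_s: 57.28
position: [0.4157, 0.316, 0.1438]
tool_rot: [[-0.964, 0.266, -0.001], [0.266, 0.964, -0.0], [0.001, -0.0, -1.0]]
ft_force: [0.5, 0.5, -0.8]
grip_width: 0.0425
gripper_force: 0.0
```

Request:
apply_moves([
  [0,0,10,0,0,0,0.5],
  [0,0,0,0,0,0,0.5],
  [0,0,0,0,0,0,0.5],
], grip_force=50)

```text
time_s: 57.65
position: [0.417, 0.3161, 0.1367]
tool_rot: [[-0.964, 0.267, 0.002], [0.267, 0.964, 0.001], [-0.002, 0.001, -1.0]]
ft_force: [0.9, -0.0, 0.3]
grip_width: 0.043
gripper_force: 0.0
```

Run:
```python
from h import *
plan(.4197,.3182,.074,74.5,1)
s=telemetry.observe();print(s['q'].round(1),s['wrist_torque'])
```

```text
row x1: [-1.89  2.66 62.73] rotz 0.01 | total [-1.9  2.7 62.7] 0.01 | yaw 74.51 tilt 0.13
[ 24.2  24.3  87.3  -0.   68.2 -50.3] [-0.01547201  0.00013795 -0.01712394]
```

Request:
apply_moves([
  [-1.9,2.7,15,0,0,0,0.5],
  [0,0,20,0,0,0,0.5],
  [0,0,15,0,0,0,0.5],
  [0,0,8,0,0,0,0.5],
  [0,0,3.5,0,0,0,0.5],
  [0,0,0,0,0,0,0.5],
  [0,0,0,0,0,0,0.3],
  [0,0,0,0,0,0,0.05],
  [0,0,0,0,0,0,0.05],
  [0,0,0,0,0,0,0.05],
  [0,0,0,0,0,0,0.05],
])

```text
time_s: 59.02
position: [0.4199, 0.3205, 0.0747]
tool_rot: [[-0.964, 0.267, 0.004], [0.267, 0.964, 0.006], [-0.002, 0.006, -1.0]]
ft_force: [1.6, 14.7, -1.6]
grip_width: 0.0094
gripper_force: 51.6
```

Run:
```python
from h import *
plan(.4197,.3182,.074,0,8)
s=telemetry.observe();print(s['q'].round(1),s['wrist_torque'],s['ft_force'])
```

```text
row x8: [-0.21 -0.23  0.09] rotz 9.31 | total [-0.4 -2.2  0.7] 74.5 | yaw 74.5 tilt 0.39
[ 24.4  29.3  91.1   0.2  59.3 -50.2] [ 2.2374104  -0.21479182  0.00422287] [ 1.6027916  14.69161265 -1.64350793]
```

Request:
apply_moves([
  [0.7,2.4,0,0,0,0,0.05],
  [0,0,0,0,0,0,0.05],
  [0,0,0,0,0,0,0.05],
])

```text
time_s: 59.4
position: [0.4198, 0.3208, 0.0746]
tool_rot: [[-0.964, 0.267, 0.003], [0.267, 0.964, 0.001], [-0.002, 0.002, -1.0]]
ft_force: [4.4, 2.6, 4.2]
grip_width: 0.009
gripper_force: 52.8
```

Run:
```python
from h import *
plan(.4197,.3205,.074,0,8)
s=telemetry.observe();print(s['wrist_torque'],s['ft_force'])
```

```text
row x8: [-0.02 -0.04  0.08] rotz 9.31 | total [ 0.1 -0.3  0.6] 74.51 | yaw 74.51 tilt 0.17
[ 0.26801411 -0.72179281  0.03480955] [4.35748667 2.64643116 4.18655253]
```

Request:
apply_moves([
  [0,0,0,0,0,6,0.05],
  [0,0,0,0,0,6,0.05],
  [0,0,0,0,0,6,0.05],
  [0,0,0,0,0,6,0.05],
  [0,0,0,0,0,6,0.05],
  [0,0,0,0,0,0,0.05],
  [0,0,0,0,0,0,0.05],
])

```text
time_s: 60.28
position: [0.4199, 0.3212, 0.0746]
tool_rot: [[-0.701, 0.713, 0.003], [0.713, 0.701, 0.002], [-0.0, 0.004, -1.0]]
ft_force: [4.7, 4.8, 4.8]
grip_width: 0.0092
gripper_force: 52.7
```

Run:
```python
from h import *
plan(.4197,.3205,.074,0,8)
s=telemetry.observe();print(s['wrist_torque'],s['ft_force'])
```

```text
row x8: [-0.06 -0.06  0.08] rotz 5.56 | total [-0.3 -0.6  0.6] 44.48 | yaw 44.48 tilt 0.21
[ 0.6502228  -0.67885562 -0.02389012] [4.66341192 4.83843746 4.82280337]
```

Request:
apply_moves([
  [0,0.8,0,0,0,6,0.05],
  [0,0,0,0,0,6,0.05],
  [0,0,0,0,0,6,0.05],
  [0,0,0,0,0,6,0.05],
  [0,0,0,0,0,6,0.05],
  [0,0,0,0,0,0,0.05],
])

```text
time_s: 61.02
position: [0.4202, 0.3215, 0.0746]
tool_rot: [[-0.25, 0.968, 0.002], [0.968, 0.25, 0.002], [0.001, 0.003, -1.0]]
ft_force: [3.0, 4.0, 6.6]
grip_width: 0.009
gripper_force: 52.9
```

Run:
```python
from h import *
plan(.4197,.3205,.074,0,8)
s=telemetry.observe();print(s['wrist_torque'],s['ft_force'])
```

```text
row x8: [-0.12 -0.08  0.08] rotz 1.81 | total [-0.9 -0.7  0.6] 14.46 | yaw 14.46 tilt 0.16
[ 0.51155228 -0.44086664  0.27294963] [2.9715718  3.96258289 6.58893598]
```

Request:
apply_moves([
  [0,0,0,0,0,4,0.05],
  [0,0,0,0,0,4,0.05],
  [0,0,0,0,0,2,0.05],
  [0,0,0,0,0,0,0.05],
], grip_force=80)

```text
time_s: 61.52
position: [0.4203, 0.3216, 0.0747]
tool_rot: [[-0.079, 0.997, 0.003], [0.997, 0.079, 0.002], [0.002, 0.003, -1.0]]
ft_force: [3.2, 3.8, 6.0]
grip_width: 0.0087
gripper_force: 80.7
```

Run:
```python
from h import *
plan(.4197,.3205,.074,0,8)
s=telemetry.observe();print(s['wrist_torque'],s['ft_force'])
```

```text
row x8: [-0.13 -0.08  0.09] rotz 0.56 | total [-1.  -0.7  0.7] 4.51 | yaw 4.51 tilt 0.18
[ 0.58967237 -0.5006465   0.28759468] [3.22677529 3.77837364 5.99471622]
```

Request:
apply_moves([
  [0,0,0,0,0,2,0.05],
  [0,0,0,0,0,2,0.05],
  [0,0,0,0,0,1.5,0.05],
  [0,0,0,0,0,0,0.05],
])

```text
time_s: 62.02
position: [0.4204, 0.3216, 0.0747]
tool_rot: [[0.017, 1.0, 0.003], [1.0, -0.017, 0.002], [0.002, 0.003, -1.0]]
ft_force: [4.4, 3.8, 5.5]
grip_width: 0.009
gripper_force: 80.7
```

Run:
```python
from h import *
plan(.4197,.3205,.074,0,8)
s=telemetry.observe();print(s['wrist_torque'],s['ft_force'])
```

```text
row x8: [-0.14 -0.08  0.09] rotz -0.12 | total [-1.1 -0.7  0.7] -0.98 | yaw -0.98 tilt 0.19
[ 0.61541827 -0.54788953  0.30529475] [4.40695713 3.79454614 5.54124248]
```

Request:
apply_moves([
  [0,0,0,0,0,1.5,0.05],
  [0,0,0,0,0,1.5,0.05],
  [0,0,0,0,0,0,0.05],
])

```text
time_s: 62.4
position: [0.4205, 0.3217, 0.0747]
tool_rot: [[0.067, 0.998, 0.003], [0.998, -0.067, 0.002], [0.002, 0.003, -1.0]]
ft_force: [4.4, 4.3, 6.4]
grip_width: 0.0088
gripper_force: 85.2
```

Run:
```python
from h import *
plan(.4197,.3205,.074,0,8)
s=telemetry.observe();print(s['wrist_torque'],s['ft_force'])
```

```text
row x8: [-0.15 -0.09  0.09] rotz -0.48 | total [-1.2 -0.7  0.7] -3.86 | yaw -3.86 tilt 0.21
[ 0.75632213 -0.5755747   1.29301627] [4.3958643  4.30586114 6.3796472 ]
```

The torque jumped from 0.31 to 1.29 N m, so the key is at the start end stop. I'll hold it for about a second, then let go.

Request:
apply_moves([
  [0,0,0,0,0,-0.5,0.05],
  [0,0,0,0,0,0,0.05],
  [0,0,0,0,0,0,0.05],
  [0,0,0,0,0,0,0.05],
  [0,0,0,0,0,0,0.05],
  [0,0,0,0,0,0,0.05],
  [0,0,0,0,0,0,0.05],
  [0,0,0,0,0,0,0.8],
  [0,0,0,0,0,0,0.8],
  [0,0,0,0,0,0,0.8],
  [0,0,0,0,0,0,0.8],
  [0,0,0,0,0,0,0.8],
])

```text
time_s: 63.9
position: [0.4193, 0.3209, 0.0738]
tool_rot: [[0.061, 0.998, -0.001], [0.998, -0.061, -0.0], [-0.0, -0.0, -1.0]]
ft_force: [-0.2, -1.3, 0.3]
grip_width: 0.0685
gripper_force: 0.0
```

Request:
apply_moves([
  [0,0,-10,0,0,0,0.8],
  [0,0,-30,0,0,0,0.8],
  [0,0,-50,0,0,0,0.8],
  [0,0,-50,0,0,0,0.8],
  [50,0,0,0,0,0,0.8],
  [50,0,0,0,0,0,0.8],
  [0,0,0,0,0,0,0.8],
  [0,0,0,0,0,0,0.8],
])

```text
time_s: 64.9
position: [0.4253, 0.4205, 0.2142]
tool_rot: [[0.06, 0.998, -0.0], [0.998, -0.06, -0.0], [-0.0, -0.0, -1.0]]
ft_force: [-0.0, -0.5, 0.9]
grip_width: 0.0683
gripper_force: 0.0
```

Run:
```python
from h import *
for n in('top','side'):
    d=snap(n);W=cloud(d); q=W[(abs(W[...,0]-.419)<.045)&(abs(W[...,1]-.317)<.045)&(W[...,2]>.082)&(W[...,2]<.12)]*1000
    if len(q)>5: print(n,len(q),cv2.minAreaRect(q[:,:2].astype(np.float32)))
cv2.imwrite('pics/f.png',cv2.resize(load('side')['frame'][180:330,150:420,::-1],None,fx=2.9,fy=2.9,interpolation=cv2.INTER_CUBIC))
print(telemetry.observe()['position'])
```

```text
top 69 ((420.5181884765625, 318.945556640625), (10.4881591796875, 39.05110549926758), 36.884498596191406)
side 109 ((419.1812438964844, 317.75567626953125), (16.49884605407715, 44.985877990722656), 35.2711067199707)
[0.42556621 0.41999987 0.2143091 ]
```

View pics/f.png

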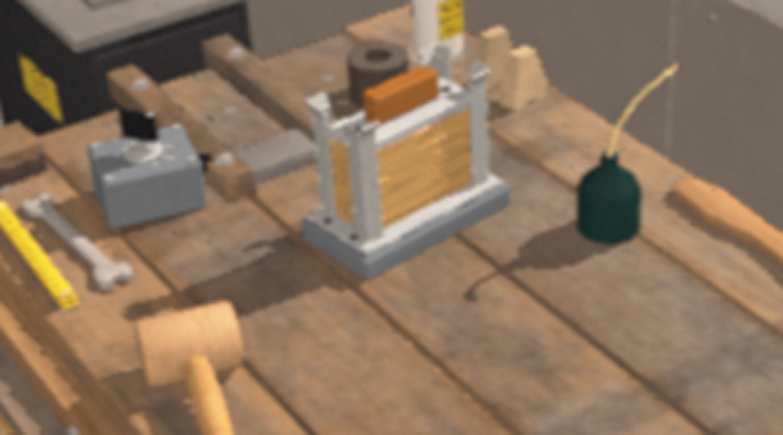

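The weight is on the stack, the oil can stands, and the key has sprung back about 34° to run. I'm handing it in.

```bash
python3 -c "
from rig import env
print(env.close_job())"
```

```text
the job is handed in; nothing more can be done
None
```

The job is handed in, with no verdict returned: all five boards are stacked between the guides with the weight upright on top, the key was held at start for about a second and sprang back to run, and the oil can is still standing.

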